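# Put the backup drives away in the media box and pin it shut

### The job

Put all the portable backup drives that lie on the desk away in the open steel media box: lower each one level and gently into a bay until you feel it rest on what is already in there - nobody knows how full the bays are, and a drive must never be let fall or pressed hard - so that they lie flat, below the rim. Then close the lid and put the locking pin from the wooden holder down through both lock tabs until its head rests on the lid's tab. Leave the stapler, tape dispenser and mug where they are.

Things in the scene. Friction and masses are not known exactly. Their poses are not given: they have to be found in the camera images.
- box: steel media box fixed on the desk, outside 124 x 288 x 97 mm (x, y, z), walls and floor 4 mm, open at the top, lid raised. Origin at the centre of its underside, z up. Its front, with the lock lug, is at -x; the lid's hinge runs along y at the +x rim (x = 62, z = 97 mm). A divider at y = 0 (6 mm thick, top 52 mm above the desk) makes two bays, centred at y = -71.5 and y = +71.5 mm
- lid (a joint): angle of the box's lid in rad: 0 closed (level, on the rim), 1.57 upright, opening up and back about the hinge; starts at 1.6 to 1.8, stop at 1.9. A steel plate 124 x 288 x 6 mm, 0.35 kg, its underside at the hinge's height when closed; the stiff hinge holds it at any angle (0.32 N m of friction; a push of a few N at the edge moves it)
- bay_left (a point): centre of the mouth of the y = -71.5 mm bay, at the rim's height, 97 mm above the desk. The bay is 116 mm (box x) by 137 mm (box y), so fingers have more room along box y. It already holds a level stack of hard plastic media cases that covers its floor: the stack's top is 24 to 49 mm above the desk, differs from bay to bay and start to start, and is not told
- bay_right (a point): centre of the mouth of the y = +71.5 mm bay, at the rim's height, 97 mm above the desk. The bay is 116 mm (box x) by 137 mm (box y), so fingers have more room along box y. It already holds a level stack of hard plastic media cases that covers its floor: the stack's top is 24 to 49 mm above the desk, differs from bay to bay and start to start, and is not told
- lug_hole (a point): centre of the 12 mm hole in the box's lock lug, on the lug's upper face, 96 mm above the desk; the lug is a level steel plate 6 mm thick and 44 mm wide on the front of the box, the hole 78 mm from the box's middle (box x = -78 mm)
- tab_hole (a point): centre of the 12 mm hole in the lid's lock tab, on the closed lid's upper face, 140 mm from the hinge; the tab is a steel plate 6 mm thick and 44 mm wide that juts 32 mm from the middle of the lid's front edge, in the lid's plane, and is the top of the open lid. Closed, it lies right over the lug hole, its upper face 103 mm above the desk
- pin: steel locking pin, upright in the hole of the wooden holder: shank 9 mm thick, 36 mm long, with a tapered foot; above it a round head 22 mm across, 26 mm high, with a black rubber band; 0.06 kg. Origin at the shank's tip, z up; the head's underside is 36 mm above it and rests on the holder's top. Fully home in the lock, the head rests on the lid's tab
- holder: loose block of light wood 100 x 60 x 45 mm (x, y, z), 0.35 kg, origin at the centre of its underside; the pin's 12 mm hole goes right through it at x = -28 mm; four memory sticks, part of it, stand 9 mm out of its top at x = +14 to +42 mm
- stapler: black stapler, 110 x 34 x 39 mm, origin at the centre of its underside; a bystander among the drives
- tape: grey tape dispenser, 130 x 50 x 72 mm, origin at the centre of its underside; a bystander
- mug: white mug, 80 mm across, 95 mm high, origin at the centre of its underside; a bystander
- drive1: portable backup drive, a flat block 92 x 62 x 14 mm (x, y, z), aluminium with a black rubber bumper at each end, 0.1 to 0.21 kg, lying flat on the desk. Origin at the centre of its underside, x along its length, z up. Grip it across its 62 mm width. Four to six of the six drives are there; an absent one reads None from the start
- drive2: portable backup drive, a flat block 92 x 62 x 14 mm (x, y, z), aluminium with a black rubber bumper at each end, 0.1 to 0.21 kg, lying flat on the desk. Origin at the centre of its underside, x along its length, z up. Grip it across its 62 mm width. Four to six of the six drives are there; an absent one reads None from the start
- drive3: portable backup drive, a flat block 92 x 62 x 14 mm (x, y, z), aluminium with a black rubber bumper at each end, 0.1 to 0.21 kg, lying flat on the desk. Origin at the centre of its underside, x along its length, z up. Grip it across its 62 mm width. Four to six of the six drives are there; an absent one reads None from the start
- drive4: portable backup drive, a flat block 92 x 62 x 14 mm (x, y, z), aluminium with a black rubber bumper at each end, 0.1 to 0.21 kg, lying flat on the desk. Origin at the centre of its underside, x along its length, z up. Grip it across its 62 mm width. Four to six of the six drives are there; an absent one reads None from the start
- drive5: portable backup drive, a flat block 92 x 62 x 14 mm (x, y, z), aluminium with a black rubber bumper at each end, 0.1 to 0.21 kg, lying flat on the desk. Origin at the centre of its underside, x along its length, z up. Grip it across its 62 mm width. Four to six of the six drives are there; an absent one reads None from the start
- drive6: portable backup drive, a flat block 92 x 62 x 14 mm (x, y, z), aluminium with a black rubber bumper at each end, 0.1 to 0.21 kg, lying flat on the desk. Origin at the centre of its underside, x along its length, z up. Grip it across its 62 mm width. Four to six of the six drives are there; an absent one reads None from the start

How it is judged (in metres and radians):
On the way, in this order (a step that is already met when the one before it is completed fails the run):
1. every drive lies flat and still in the box, let go, with the lid still open (x of drive1 in the frame of box between -0.05 and 0.05 m and y of drive1 in the frame of box between -0.13 and 0.13 m and z of drive1 in the frame of box between 0.015 and 0.086 m and angle between each of drive1, drive2, drive3, drive4, drive5, drive6's own z axis and vertical below 0.15 rad and linear speed of each of drive1, drive2, drive3, drive4, drive5, drive6 below 0.03 m/s and x of drive2 in the frame of box between -0.05 and 0.05 m and y of drive2 in the frame of box between -0.13 and 0.13 m and z of drive2 in the frame of box between 0.015 and 0.086 m and x of drive3 in the frame of box between -0.05 and 0.05 m and y of drive3 in the frame of box between -0.13 and 0.13 m and z of drive3 in the frame of box between 0.015 and 0.086 m and x of drive4 in the frame of box between -0.05 and 0.05 m and y of drive4 in the frame of box between -0.13 and 0.13 m and z of drive4 in the frame of box between 0.015 and 0.086 m and x of drive5 in the frame of box between -0.05 and 0.05 m and y of drive5 in the frame of box between -0.13 and 0.13 m and z of drive5 in the frame of box between 0.015 and 0.086 m and x of drive6 in the frame of box between -0.05 and 0.05 m and y of drive6 in the frame of box between -0.13 and 0.13 m and z of drive6 in the frame of box between 0.015 and 0.086 m and contact force between the fingers and drive1 below 0.1 N and contact force between the fingers and drive2 below 0.1 N and contact force between the fingers and drive3 below 0.1 N and contact force between the fingers and drive4 below 0.1 N and contact force between the fingers and drive5 below 0.1 N and contact force between the fingers and drive6 below 0.1 N and value of joint lid above 0.5 rad), for 0.2 s.
2. the lid is closed (value of joint lid below 0.03 rad), for 0.2 s.
3. the pin is home through both tabs (horizontal distance between pin and lug_hole below 0.005 m and z of pin in the frame of box between 0.06 and 0.071 m and angle between pin's own z axis and vertical below 0.15 rad and value of joint lid below 0.03 rad), for 0.2 s.
At the end, for the whole second after the job is handed in: All drives present lie flat (within 0.15 rad) and still in the box, undersides under 86 mm above the desk; lid closed (within 0.03 rad); pin upright (within 0.15 rad) and still, within 5 mm of the lug hole's axis, its head within 4 mm of the lid's tab (all of step 3 and x of drive1 in the frame of box between -0.05 and 0.05 m and y of drive1 in the frame of box between -0.13 and 0.13 m and z of drive1 in the frame of box between 0.015 and 0.086 m and angle between each of drive1, drive2, drive3, drive4, drive5, drive6's own z axis and vertical below 0.15 rad and linear speed of each of drive1, drive2, drive3, drive4, drive5, drive6, pin below 0.03 m/s and x of drive2 in the frame of box between -0.05 and 0.05 m and y of drive2 in the frame of box between -0.13 and 0.13 m and z of drive2 in the frame of box between 0.015 and 0.086 m and x of drive3 in the frame of box between -0.05 and 0.05 m and y of drive3 in the frame of box between -0.13 and 0.13 m and z of drive3 in the frame of box between 0.015 and 0.086 m and x of drive4 in the frame of box between -0.05 and 0.05 m and y of drive4 in the frame of box between -0.13 and 0.13 m and z of drive4 in the frame of box between 0.015 and 0.086 m and x of drive5 in the frame of box between -0.05 and 0.05 m and y of drive5 in the frame of box between -0.13 and 0.13 m and z of drive5 in the frame of box between 0.015 and 0.086 m and x of drive6 in the frame of box between -0.05 and 0.05 m and y of drive6 in the frame of box between -0.13 and 0.13 m and z of drive6 in the frame of box between 0.015 and 0.086 m); the robot touches nothing.
It fails at once if a drive falls freely (more than about a centimetre) ((linear speed of drive1 above 0.45 m/s and contact force between drive1 and anything else below 0.02 N) or (linear speed of drive2 above 0.45 m/s and contact force between drive2 and anything else below 0.02 N) or (linear speed of drive3 above 0.45 m/s and contact force between drive3 and anything else below 0.02 N) or (linear speed of drive4 above 0.45 m/s and contact force between drive4 and anything else below 0.02 N) or (linear speed of drive5 above 0.45 m/s and contact force between drive5 and anything else below 0.02 N) or (linear speed of drive6 above 0.45 m/s and contact force between drive6 and anything else below 0.02 N)).
It fails at once if a force over 100 N on the box or what lies in it while the drives are being loaded (lid open) (value of joint lid above 1.3 rad and contact force between box and anything else above 100 N).
It fails at once if the stapler, tape dispenser or mug is pushed more than 6 cm from its place (distance of any of stapler, tape, mug from where it was at the start of the episode above 0.06 m).
Of drive1, drive2, drive3, drive4, drive5, drive6 only 4 to 6 are there at a start; the rules pass over those that are not, and their reading is None.
At some moment in a run one of holder may be knocked a few centimetres aside while the robot is not near it.
It also fails if it takes over 210 s, if anything falls off the work surface, if the arm or the gripper's body presses on something with over 40 N, if the wrist force passes 120 N, or if a joint passes its speed limit or range.

### The arm

A 6-joint arm with a two-finger parallel gripper is mounted at the origin on the work surface. World frame = base frame: x ahead of the robot, y to its left, z up, the work surface at z = 0. Lengths are in mm, angles in rad, forces in N, time in s.
With the tool pointing down it reaches from about 275 to 875 mm from the base axis. Payload 12.5 kg.
Tool frame: the origin (TCP) lies at the very end of the fingers, on their centre line; the grasp point (between the pads) lies 19 mm behind it (bot.grip_depth is the z of the grasp point in the tool frame, in mm); z points along the fingers, y is the line along which they close (so a half turn about z gives the same grasp; the last joint's range is limited). The gripper opens to 85 mm and grips with 20 to 120 N. Pads are 22 mm wide; open, the fingers measure 114 mm over their backs; the gripper's body (76 mm by 85 mm) begins 54 mm behind the grasp point. The pads swing forward as they close: fully open they stand 13 mm farther back than shut.
Start: joints at [1.097, 0.351, 1.652, -0, 1.139, -0.085], TCP at [208.461, 508.948, 231.29] pointing down, gripper open.
Joint ranges: [-2.75, 2.75], [-0.79, 2.1], [0.01, 2.65], [-1.57, 4.71], [0.07, 3.14], [-2.87, 2.87]. Speed limits (rad/s): [2.22, 2.22, 2.79, 3.14, 3.14, 3.14].

### API

Orientations are given as a unit quaternion [w, x, y, z].
In Python, from bench import bot gives the robot as it stands.
- The arm moves only by the tool play_rows, never from a script. Its argument "series" is a list that holds one entry, the list of rows, each a list of 6 numbers: the shift along the tool's x, y, z as a fraction of full scale, then the turn, a rotation vector about the tool's x, y, z as a fraction of full scale. In form: [[[dx, dy, dz, rx, ry, rz], ...]]. A call has 1 to 20 rows; each row is the pose to reach, as a shift and turn from the pose commanded when the call began, along the tool's axes at that moment; what a row does not reach only later rows make up. Full scale, the value 1, is 0.4 m for a shift and pi/2 rad for a turn. A row lasts 1/12 s, in which the tool goes at most 41.7 mm and 7.16 degrees, less where a joint would pass 70% of its speed; a pose out of reach is approached as far as the arm can. A call with a number of a shift or a turn outside -1 to 1 is refused whole. A call with a gripper value outside its range is refused whole. "fingers" is the gripper's target within -1 to 1 (fully open at 1, half-way at 0, shut at -1), set as the call begins (left out, the last holds). The fingers move at their own pace and stop on an object; "squeeze" is the grip in N (left out, the last holds). Time passes only in rows, so rows that repeat a pose let the fingers close. It gives the time, the measured TCP pose, the force, the opening and the grip force at its end, in the units of the state.
- bot.sense(): the state, without advancing time (a new reading comes with each control period).
- bot.snapshot(name): name is "scene" or "top"; returns the picture (400x640x3 uint8, red, green, blue); there is no depth.
- bot.get_calibration(name): a dict with "fx", "fy", "cx", "cy" (pixels), "k1" (the pictures are not rectified: a ray, as slopes to the right and down, at radius r is drawn at 1 + k1 r^2 times it, then the intrinsics apply), "R" (3x3) and "t" (3): a world point X has camera coordinates R X + t. Camera axes: x right, y down, z forward; pixel columns grow to the right and rows downward; lengths in mm; the calibration is good to about 2 mm. A picture is of the moment at which its call begins. get_calibration takes no time and is no camera call.
- bot.close_job(): hands the job in; it is judged then, once.
The state is a dict: "clock": time; "q": joint angles; "dq": joint speeds; "tau": joint torques, N m; "tool_pos": TCP position; "eef_rot": TCP orientation; "wrist_force": force on the tool from outside, world axes, zero at the start; "torque": the same for the moment, N m; "width": finger opening in mm; "gripper_force": force on a finger pad.
Only numpy, scipy, OpenCV 4.12 (cv2) and the standard library are available. Lean on these libraries where they do the work, as an engineer would, in place of code of your own. Each camera call takes 0.05 s, during which the arm holds its last target. There are 200 camera calls.

## Working session

There is one attempt and no reset: what is moved stays moved. The work goes in short steps, Python scripts to look and compute and a tool call to move; the robot and the scene stay as the last step left them, time stands still between calls to the robot, and variables do not carry over. Pictures are saved under pics/ and viewed, at most 14 in all, crops included, and the job is handed in when it is done.

Besides the shell and the picture viewer there is one more tool, called after "Call:" by a JSON object that holds its "name" and its "arguments". play_rows: Moves the arm, as the interface text tells. Shift numbers are shares of 0.4 m and turn numbers shares of pi/2 rad, none past 1 either way. Its arguments: {"type":"object","properties":{"series":{"type":"array","items":{"type":"array","items":{"type":"array","items":{"type":"number","minimum":-1,"maximum":1}}}},"fingers":{"type":"number"},"squeeze":{"type":"number"}},"required":["series"]}

```bash
ls; mkdir -p pics
python3 - <<'E'
from bench import bot
import cv2
for n in("scene","top"):
    im=bot.snapshot(n); cv2.imwrite(f"pics/{n}0.png",im[:,:,::-1]); c=bot.get_calibration(n); print(n,c)
print(bot.sense())
E
```

```text
pics
scene {'fx': 511.0145882806611, 'fy': 511.0145882806611, 'cx': 309.8211168488416, 'cy': 199.17748536990953, 'k1': -0.04894670306875768, 'R': array([[-0.31787967,  0.94809845, -0.00786455],
       [ 0.61042317,  0.19830238, -0.76685052],
       [-0.72549023, -0.24856689, -0.64177756]]), 't': array([ 198.28553379, -204.74249899, 1519.74087822])}
top {'fx': 434.5481390566701, 'fy': 434.5481390566701, 'cx': 327.4734785020826, 'cy': 205.63859515567003, 'k1': -0.039366058254399906, 'R': array([[-0.08673678, -0.99622695, -0.00293254],
       [-0.97559134,  0.08553549, -0.2022504 ],
       [ 0.20173814, -0.01468159, -0.97932945]]), 't': array([ -37.59275657,  473.55172522, 1009.72012694])}
{'clock': 0.1, 'q': array([ 1.09739801e+00,  3.51180476e-01,  1.65237697e+00, -1.85588592e-05,
        1.13907337e+00, -8.46205389e-02]), 'dq': array([ 0.00079099, -0.00014736, -0.0018395 , -0.00050219, -0.0010885 ,
       -0.00013114]), 'tau': array([ 2.85235592e-04, -5.06828213e+01, -2.91876733e+01, -1.06639227e-04,
        2.73371013e-03,  5.93983486e-06]), 'tool_pos': array([208.33552915, 508.69118221, 230.80686186]), 'eef_rot': array([-1.34857715e-04,  1.93163129e-01,  9.81166518e-01, -5.01331955e-04]), 'wrist_force': array([-0.21020764, -0.17969719,  0.74724437]), 'torque': array([0.05253891, 0.03525208, 0.06551938]), 'gripper_force': 0.0, 'width': 85.02436287794247}
```

View pics/top0.png

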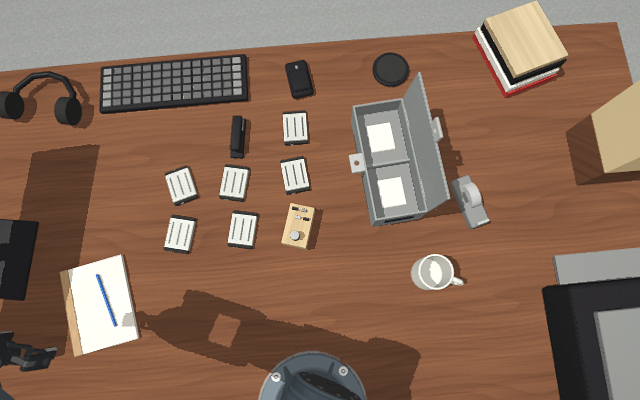

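View pics/scene0.png

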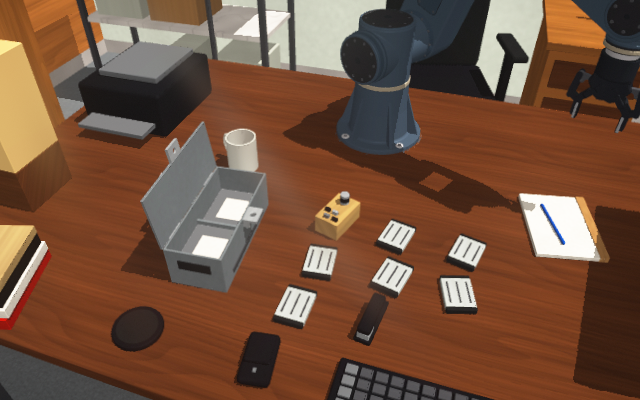

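Top view: six drives, at (295,127), (295,175), (235,183), (181,185), (181,234) and (243,229). The box is near (400,160) with its lug at (357,162), and the holder is at (299,227) with the pin near (295,236).

```bash
cat > h.py <<'E'
import numpy as np, cv2
from bench import bot
from scipy.spatial.transform import Rotation as Ro
def cal(n):
    c=bot.get_calibration(n); return c,np.array([[c['fx'],0,c['cx']],[0,c['fy'],c['cy']],[0,0,1.]]),np.array([c['k1'],0,0,0,0.])
def ray(n,p):
    c,K,D=cal(n); u=cv2.undistortPointsIter(np.array(p,float).reshape(-1,1,2),K,D,None,None,(3,50,1e-12)).reshape(-1,2)
    d=np.c_[u,np.ones(len(u))]@c['R']; return -c['R'].T@c['t'],d
def plane(n,p,z):
    o,d=ray(n,p); return o+d*((z-o[2])/d[:,2])[:,None]
def proj(n,X):
    c,K,D=cal(n); return cv2.projectPoints(np.array(X,float).reshape(-1,1,3),cv2.Rodrigues(c['R'])[0],c['t'],K,D)[0].reshape(-1,2)
def tri(a,b):
    (o1,d1),(o2,d2)=ray('top',a),ray('scene',b); A=np.c_[d1[0],-d2[0]]; s=np.linalg.lstsq(A,o2-o1,rcond=None)[0]
    p,q=o1+d1[0]*s[0],o2+d2[0]*s[1]; return (p+q)/2,np.linalg.norm(p-q)
def whites(n,im,lo=150,area=250):
    m=((im.min(2)>lo)&(np.ptp(im.astype(int),axis=2)<45)).astype(np.uint8)
    m=cv2.morphologyEx(m,cv2.MORPH_CLOSE,np.ones((5,5)))
    return [c for c in cv2.findContours(m,cv2.RETR_EXTERNAL,cv2.CHAIN_APPROX_NONE)[0] if area<cv2.contourArea(c)<2500]
E
python3 - <<'E'
from h import *
t=cv2.imread('pics/top0.png')
s=cv2.imread('pics/scene0.png')
for n,im in(('top',t),('scene',s)):
  for c in whites(n,im):
    p=plane(n,c.reshape(-1,2),14)[:,:2].astype(np.float32); r=cv2.minAreaRect(p); M=cv2.moments(c)
    print(n,np.round([M['m10']/M['m00'],M['m01']/M['m00']],1),np.round(r[0],1),np.round(r[1],1),round(r[2],1))
cr=lambda im,x0,y0,x1,y1,k:cv2.resize(im[y0:y1,x0:x1],None,fx=k,fy=k,interpolation=cv2.INTER_CUBIC)
cv2.imwrite('pics/ct.png',cr(t,275,65,475,265,3)) 
cv2.imwrite('pics/cs.png',cr(s,140,115,365,300,3)[:,:])
E
```

```text
top [433.6 272.5] [ 289.1 -326.8] [ 86.4 118. ] 6.7
top [597.9 265.5] [ 265.2 -739.7] [220.1  68.7] 89.9
top [178.9 233.6] [437.1 296.7] [61.9 74.5] 76.6
top [241.6 228.9] [435.4 139.1] [61.1 74.3] 78.1
top [472.6 202.1] [ 457.9 -444.2] [127.7  49.1] 9.4
top [180.1 184.6] [563.7 291.5] [75.3 62.2] 15.7
top [233.3 181.8] [558.6 154.9] [61.4 74.3] 77.5
top [294.3 174.4] [564.6  -1.7] [74.1 60.2] 6.5
top [294.5 126.6] [694.  -11.6] [60.8 74.9] 89.5
top [435.1 134. ] [ 645.6 -380.2] [353.5  26.2] 4.8
scene [295.4 304.2] [693.6  -6.4] [62.9 74.3] 89.1
scene [458. 292.] [563.3 295.8] [73.9 60.5] 16.2
scene [392.3 274.9] [558.7 160.4] [61.6 75. ] 77.4
scene [319.7 260. ] [564.9   3.1] [73.4 61.3] 6.2
scene [ 23.1 281. ] [ 808.2 -574.7] [213.2  28. ] 16.2
scene [467.1 250.1] [436.8 302.5] [60.7 75. ] 76.6
scene [210.7 246.4] [ 597.9 -242.9] [73.8 76.3] 5.4
scene [396.6 234.4] [435.8 145. ] [62.4 75.6] 77.8
scene [236.4 212. ] [ 482.9 -233.9] [117.6 110.1] 83.0
scene [243.2 148.6] [ 233.5 -336.7] [214.   89.6] 25.4
scene [135.2  34.7] [ -426.3 -1091. ] [363.1 347.7] 36.8
scene [242.4  31.1] [-542.8 -702.5] [384.5 173.3] 24.6
scene [277.4  31.5] [-619.6 -554.2] [720.8 101.3] 22.4
```

View pics/ct.png

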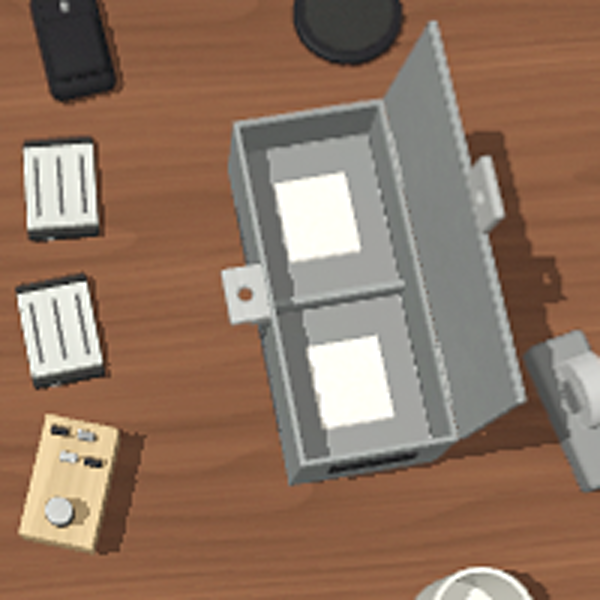

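View pics/cs.png

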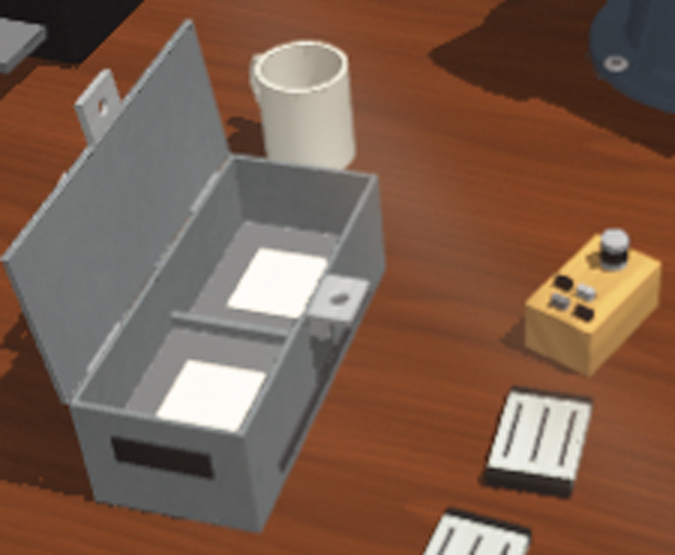

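The box front rim is at top pixels (236,124)/3 and so on, with the lug hole at top crop (246,294) and scene crop (340,298). The pin head is at top crop (60,511) and scene crop (614,237). Next I fit the box and holder poses from these.

Run:
```python
from h import *
T=lambda u:(np.array(u)+.5)/3-.5+[275,65]
S=lambda u:(np.array(u)+.5)/3-.5+[140,115]
def fit(b,w):
    b=np.array(b,float);w=np.array(w)[:,:2];bm,wm=b.mean(0),w.mean(0);B=b-bm;W=w-wm
    a=np.arctan2((B[:,0]*W[:,1]-B[:,1]*W[:,0]).sum(),(B*W).sum());R=np.array([[np.cos(a),-np.sin(a)],[np.sin(a),np.cos(a)]])
    t=wm-R@bm; return a,t,np.round(w-(b@R.T+t),1).tolist()
print(fit([[-62,144],[62,144],[-78,0]],plane('top',T([[236,124],[382,102],[246,294]]),97)))
print(fit([[-62,144],[62,144],[-62,-144],[62,-144],[-78,0]],plane('scene',S([[243,433],[75,403],[378,178],[232,156],[340,298]]),97)))
print('lug',tri(T([246,294]),S([340,298])))
print('label far c',tri(T([317,217]),S([212,398])),'corner', tri(T([275,182]),S([244,432])))
print('label near corner',tri(T([382,337]),S([195+0,362])), tri(T([394,411]),S([262,248])), tri(T([307,345]),S([227,308])))
print('pin head top',tri(T([60,511]),S([614,237])), plane('top',T([60,511]),71),plane('scene',S([614,237]),71))
# holder yaw top face
print('holder',plane('top',T([[47,414],[118,430],[92,546],[20,532]]),45)[:,:2].round(1).tolist())
print('tab hole',tri(T([480,200]),S([102,107])))
```

```text
(np.float64(-1.4967607648717007), array([ 561.4368503 , -233.52875983]), [[-0.1, -1.3], [-0.2, 1.4], [0.3, -0.1]])
(np.float64(-1.4907549385039947), array([ 563.26436548, -227.19259522]), [[-3.4, -2.8], [-2.8, 2.4], [3.4, -0.5], [2.3, 0.8], [0.6, 0.1]])
lug (array([ 555.66992984, -153.39497713,   94.75288689]), np.float64(5.646994350019311))
label far c (array([ 632.51769864, -223.99978676,   45.37179439]), np.float64(6.62563988315172)) corner (array([ 662.18974096, -187.44036405,   53.12551968]), np.float64(14.270658283759186))
label near corner (array([ 543.91017332, -285.83361007,  -20.66647727]), np.float64(7.983153232945169)) (array([ 462.06388656, -268.38215958,   38.19843707]), np.float64(8.578857327770109)) (array([ 535.03575698, -230.11946436,   41.56312689]), np.float64(49.47943724138811))
pin head top (array([399.86597095,   7.12239898,  69.82365359]), np.float64(5.065499468115487)) [[400.35024735   4.59567492  71.        ]] [[400.52018465   9.89216907  71.        ]]
holder [[484.5, 11.2], [466.2, -45.5], [373.7, -17.1], [389.9, 39.5]]
tab hole (array([ 567.2108506 , -310.25556745,  234.22451288]), np.float64(2.288727118999619))
```

```bash
cat >> h.py <<'E'
def pose():
    s=bot.sense(); w,x,y,z=s['eef_rot']; return s,Ro.from_quat([x,y,z,w])
def go(*wps,base=None):
    """wps: (x,y,z,yaw of tool y deg, mod 180); prints rows from measured pose (or base pose x,y,z,yaw)"""
    s,R=pose(); p=s['tool_pos']
    for x,y,z,yaw in wps:
        c=R.as_matrix()[:,1]; cur=np.degrees(np.arctan2(c[1],c[0]))
        d=(yaw-cur+90)%180-90
        a=np.radians(cur+d); ty=np.array([np.cos(a),np.sin(a),0]); tz=np.array([0,0,-1.]); tx=np.cross(ty,tz)
        rv=(R.inv()*Ro.from_matrix(np.c_[tx,ty,tz])).as_rotvec()
        sh=R.inv().apply(np.array([x,y,z])-p)
        print((x,y,z,yaw),'row',np.round(np.r_[sh/400,rv/(np.pi/2)],4).tolist(),'dist',round(np.linalg.norm(sh)),'turn',round(d,1))
DR=dict(A=(694,-9,89.3),B=(564.7,.7,96.4),C=(558.6,157.6,77.5),D=(563.5,293.6,106),E=(437,299.6,76.6),F=(435.6,142,78))
E
python3 -c "
from h import *
x,y,a=DR['E'];go((x,y,60,a),(x,y,1,a))"
```

```text
(437, 299.6, 60, 76.6) row [-0.7272, -0.2666, 0.4272, -0.0007, -0.0001, -0.0986] dist 354 turn 8.9
(437, 299.6, 1, 76.6) row [-0.7272, -0.2664, 0.5747, -0.0007, -0.0001, -0.0986] dist 386 turn 8.9
```

Call:
{"name": "play_rows", "arguments": {"series": [[[-0.727, -0.2665, 0.3, 0, 0, -0.0986], [-0.727, -0.2665, 0.3, 0, 0, -0.0986], [-0.727, -0.2665, 0.3, 0, 0, -0.0986], [-0.727, -0.2665, 0.3, 0, 0, -0.0986], [-0.727, -0.2665, 0.3, 0, 0, -0.0986], [-0.727, -0.2665, 0.3, 0, 0, -0.0986], [-0.727, -0.2665, 0.3, 0, 0, -0.0986], [-0.727, -0.2665, 0.3, 0, 0, -0.0986], [-0.727, -0.2665, 0.3, 0, 0, -0.0986], [-0.727, -0.2665, 0.3, 0, 0, -0.0986], [-0.727, -0.2665, 0.427, 0, 0, -0.0986], [-0.727, -0.2665, 0.427, 0, 0, -0.0986], [-0.727, -0.2665, 0.5, 0, 0, -0.0986], [-0.727, -0.2665, 0.53, 0, 0, -0.0986], [-0.727, -0.2665, 0.56, 0, 0, -0.0986], [-0.727, -0.2665, 0.574, 0, 0, -0.0986], [-0.727, -0.2665, 0.574, 0, 0, -0.0986]]], "fingers": 1, "squeeze": 40}}

```text
clock: 1.52
tool_pos: [436.7, 300.2, 1.3]
eef_rot: [-0.0, 0.116, 0.993, -0.0]
wrist_force: [0.0, -1.0, 0.1]
width: 85.4
gripper_force: 0.0
```

Call:
{"name": "play_rows", "arguments": {"series": [[[0, 0, 0, 0, 0, 0], [0, 0, 0, 0, 0, 0], [0, 0, 0, 0, 0, 0], [0, 0, 0, 0, 0, 0], [0, 0, 0, 0, 0, 0], [0, 0, 0, 0, 0, 0], [0, 0, 0, 0, 0, 0], [0, 0, 0, 0, 0, 0]]], "fingers": -1}}

```text
clock: 2.18
tool_pos: [437.7, 300.5, 3.1]
eef_rot: [0.001, 0.117, 0.993, 0.001]
wrist_force: [-2.2, -0.4, 7.3]
width: 60.5
gripper_force: 42.1
```

Call:
{"name": "play_rows", "arguments": {"series": [[[0, 0, -0.05, 0, 0, 0], [0, 0, -0.1, 0, 0, 0], [0, 0, -0.2, 0, 0, 0], [0, 0, -0.3, 0, 0, 0], [0, 0, -0.4, 0, 0, 0], [0, 0, -0.4, 0, 0, 0], [0, 0, -0.4, 0, 0, 0]]]}}

```text
clock: 2.77
tool_pos: [438.0, 300.5, 164.1]
eef_rot: [0.002, 0.117, 0.993, 0.001]
wrist_force: [-0.2, -0.3, -3.1]
width: 60.8
gripper_force: 45.8
```

Run:
```python
from h import *
s,R=pose();print(s['tool_pos'],s['wrist_force'],s['width'])
for n in('top','scene'):
  im=bot.snapshot(n)[:,:,::-1]; cv2.imwrite(f'pics/{n}1.png',im)
  for c in whites(n,im,150,60):
    p=plane(n,c.reshape(-1,2),s['tool_pos'][2]+13)[:,:2].astype(np.float32); r=cv2.minAreaRect(p)
    if np.hypot(*(np.array(r[0])-s['tool_pos'][:2]))<60: print(n,np.round(r[0],1),np.round(r[1],1),round(r[2],1))
go((633.6,-224.9,165,4.4))
go((491,-235.9,165,4.4))
a,b=[cv2.imread(f'pics/{n}1.png') for n in('top','scene')]
cv2.imwrite('pics/g1.png',np.hstack([cv2.resize(i,None,fx=3,fy=3) for i in(a[150:290,120:250],b[130:270,400:530])]))
```

```text
[438.00516976 300.53739395 164.14221477] [-0.22282884 -0.33679674 -3.11579724] 60.76693883755361
top [417.1 286.1] [30.6 41.2] 75.0
top [465.  286.9] [54.7 15.9] 75.6
scene [442.4 301.5] [56.3 78. ] 82.6
(633.6, -224.9, 165, 4.4) row [-0.7832, -1.1616, -0.0098, -0.0008, -0.0002, 0.8022] dist 560 turn -72.2
(491, -235.9, 165, 4.4) row [-0.4428, -1.271, -0.0094, -0.0008, -0.0002, 0.8022] dist 538 turn -72.2
```

View pics/g1.png

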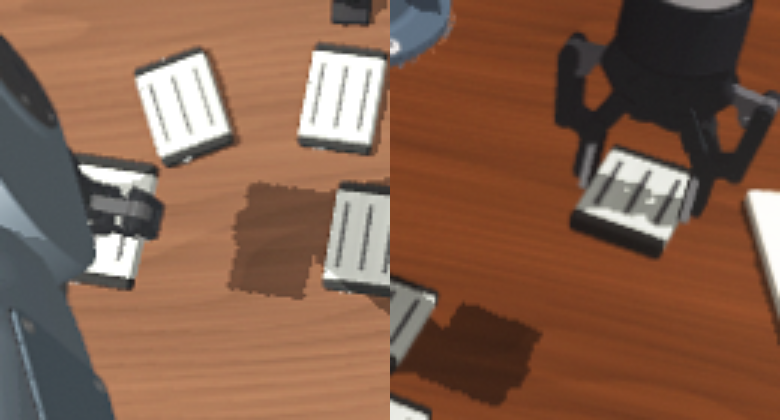

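```bash
cat >> h.py <<'E'
def plan(start,*wps):
    """start: (x,y,z,full yaw); each wp (x,y,z,yaw[,'n']) relative to start; 'n' = new call begins after it"""
    def M(a): a=np.radians(a); ty=np.array([np.cos(a),np.sin(a),0]); tz=np.array([0,0,-1.]); return Ro.from_matrix(np.c_[np.cross(ty,tz),ty,tz])
    if start is None:
        s,R=pose(); c=R.as_matrix()[:,1]; start=(*s['tool_pos'],np.degrees(np.arctan2(c[1],c[0])))
    st=start
    for w in wps:
        yaw=st[3]+(w[3]-st[3]+90)%180-90; R=M(st[3]); sh=R.inv().apply(np.array(w[:3])-st[:3])/400; rz=(R.inv()*M(yaw)).as_rotvec()[2]/(np.pi/2)
        print(w,np.round(sh,4).tolist(),'rz',round(rz,4),'d',round(np.linalg.norm(sh)*400),'t',round(yaw-st[3],1))
        if len(w)>4: st=(*w[:3],yaw); print('--')
BL=(491,-235.9); BR=(633.6,-224.9)
E
python3 -c "
from h import *
plan(None,(465,20,165,4.4,'n'),(*BL,150,4.4),(*BL,62,4.4))"
```

```text
(465, 20, 165, 4.4, 'n') [-0.2313, -0.6637, -0.0101] rz 0.8022 d 281 t -72.2
--
(491, -235.9, 150, 4.4) [-0.6429, 0.0157, 0.0375] rz 0.0 d 258 t 0.0
(491, -235.9, 62, 4.4) [-0.6429, 0.0157, 0.2575] rz 0.0 d 277 t 0.0
```

Call:
{"name": "play_rows", "arguments": {"series": [[[-0.05, -0.15, -0.01, 0, 0, 0.15], [-0.1, -0.25, -0.01, 0, 0, 0.3], [-0.15, -0.4, -0.01, 0, 0, 0.45], [-0.2, -0.55, -0.01, 0, 0, 0.6], [-0.231, -0.664, -0.01, 0, 0, 0.802], [-0.231, -0.664, -0.01, 0, 0, 0.802], [-0.231, -0.664, -0.01, 0, 0, 0.802], [-0.231, -0.664, -0.01, 0, 0, 0.802], [-0.231, -0.664, -0.01, 0, 0, 0.802], [-0.231, -0.664, -0.01, 0, 0, 0.802], [-0.231, -0.664, -0.01, 0, 0, 0.802], [-0.231, -0.664, -0.01, 0, 0, 0.802], [-0.231, -0.664, -0.01, 0, 0, 0.802], [-0.231, -0.664, -0.01, 0, 0, 0.802]]]}}

```text
clock: 4.03
tool_pos: [465.2, 20.4, 165.2]
eef_rot: [-0.0, 0.678, 0.735, -0.0]
wrist_force: [1.0, -0.7, -2.4]
width: 60.4
gripper_force: 45.8
```

Call:
{"name": "play_rows", "arguments": {"series": [[[-0.1, 0.002, 0, 0, 0, 0], [-0.2, 0.005, 0, 0, 0, 0], [-0.3, 0.008, 0, 0, 0, 0], [-0.4, 0.01, 0, 0, 0, 0], [-0.5, 0.012, 0, 0, 0, 0], [-0.58, 0.014, 0, 0, 0, 0], [-0.62, 0.0157, 0, 0, 0, 0], [-0.643, 0.0157, 0, 0, 0, 0], [-0.643, 0.0157, 0, 0, 0, 0], [-0.643, 0.0157, 0.04, 0, 0, 0], [-0.643, 0.0157, 0.08, 0, 0, 0], [-0.643, 0.0157, 0.12, 0, 0, 0], [-0.643, 0.0157, 0.12, 0, 0, 0], [-0.643, 0.0157, 0.12, 0, 0, 0], [-0.643, 0.0157, 0.12, 0, 0, 0]]]}}

```text
clock: 5.28
tool_pos: [492.0, -235.0, 118.6]
eef_rot: [0.0, 0.679, 0.734, 0.0]
wrist_force: [0.7, 0.3, -2.3]
width: 60.4
gripper_force: 45.8
```

Run:
```python
from h import *
s,R=pose();print(s['tool_pos'],s['wrist_force'],s['width'],s['q'])
plan(None,(*BL,62,4.4))
a=bot.snapshot('top')[:,:,::-1];b=bot.snapshot('scene')[:,:,::-1]
for n,i in(('top',a),('scene',b)): cv2.imwrite(f'pics/{n}2.png',i)
cv2.imwrite('pics/g2.png',np.hstack([cv2.resize(i,None,fx=2,fy=2) for i in(a[60:250,310:500],b[100:290,130:320])]))
```

```text
[ 491.99870129 -234.95629949  118.59451111] [ 0.65735393  0.27809694 -2.33280875] 60.35043773300172 [-5.30974473e-01  4.85625514e-01  1.76273646e+00  1.41468587e-04
  8.92458845e-01 -6.09414846e-01]
(491, -235.9, 62, 4.4) [-0.0022, -0.0027, 0.1415] rz 0.001 d 57 t -0.1
```

View pics/g2.png

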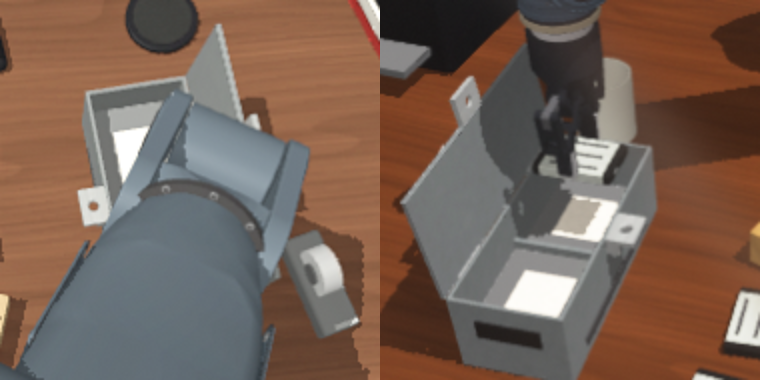

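The drive hangs level above the near bay and looks centred in the scene view. I'll lower it.

Call:
{"name": "play_rows", "arguments": {"series": [[[-0.002, -0.003, 0.04, 0, 0, 0], [-0.002, -0.003, 0.08, 0, 0, 0], [-0.002, -0.003, 0.11, 0, 0, 0], [-0.002, -0.003, 0.13, 0, 0, 0], [-0.002, -0.003, 0.14, 0, 0, 0], [-0.002, -0.003, 0.15, 0, 0, 0], [-0.002, -0.003, 0.155, 0, 0, 0], [-0.002, -0.003, 0.16, 0, 0, 0]]]}}

```text
clock: 6.05
tool_pos: [490.7, -236.7, 54.0]
eef_rot: [0.0, 0.679, 0.734, 0.0]
wrist_force: [0.9, 0.2, -1.7]
width: 60.5
gripper_force: 45.8
```

Call:
{"name": "play_rows", "arguments": {"series": [[[0, 0, 0.005, 0, 0, 0], [0, 0, 0.01, 0, 0, 0], [0, 0, 0.015, 0, 0, 0], [0, 0, 0.015, 0, 0, 0]]]}}

```text
clock: 6.38
tool_pos: [490.3, -236.5, 47.4]
eef_rot: [-0.0, 0.679, 0.734, -0.0]
wrist_force: [1.0, -0.4, -1.6]
width: 60.6
gripper_force: 45.8
```

Call:
{"name": "play_rows", "arguments": {"series": [[[0, 0, 0.005, 0, 0, 0], [0, 0, 0.01, 0, 0, 0], [0, 0, 0.015, 0, 0, 0], [0, 0, 0.015, 0, 0, 0]]]}}

```text
clock: 6.72
tool_pos: [490.2, -236.4, 41.3]
eef_rot: [-0.0, 0.679, 0.734, -0.0]
wrist_force: [0.5, 1.0, -1.6]
width: 60.5
gripper_force: 45.8
```

Call:
{"name": "play_rows", "arguments": {"series": [[[0, 0, 0.005, 0, 0, 0], [0, 0, 0.01, 0, 0, 0], [0, 0, 0.01, 0, 0, 0]]]}}

```text
clock: 6.97
tool_pos: [490.2, -236.5, 37.3]
eef_rot: [-0.0, 0.679, 0.734, -0.0]
wrist_force: [1.1, 0.8, -2.0]
width: 60.2
gripper_force: 45.8
```

Call:
{"name": "play_rows", "arguments": {"series": [[[0, 0, 0.005, 0, 0, 0], [0, 0, 0.01, 0, 0, 0], [0, 0, 0.01, 0, 0, 0]]]}}

```text
clock: 7.22
tool_pos: [490.5, -236.7, 36.5]
eef_rot: [-0.0, 0.679, 0.734, -0.0]
wrist_force: [-12.9, 6.0, 40.0]
width: 60.3
gripper_force: 50.8
```

Call:
{"name": "play_rows", "arguments": {"series": [[[0, 0, -0.006, 0, 0, 0], [0, 0, -0.006, 0, 0, 0], [0, 0, -0.006, 0, 0, 0]]]}}

```text
clock: 7.47
tool_pos: [490.8, -236.8, 36.8]
eef_rot: [0.001, 0.679, 0.734, 0.0]
wrist_force: [-1.7, 1.4, 11.9]
width: 60.3
gripper_force: 47.9
```

Call:
{"name": "play_rows", "arguments": {"series": [[[0, 0, 0, 0, 0, 0], [0, 0, 0, 0, 0, 0], [0, 0, 0, 0, 0, 0], [0, 0, 0, 0, 0, 0], [0, 0, 0, 0, 0, 0], [0, 0, 0, 0, 0, 0], [0, 0, -0.05, 0, 0, 0], [0, 0, -0.15, 0, 0, 0], [0, 0, -0.25, 0, 0, 0], [0, 0, -0.3, 0, 0, 0], [0, 0, -0.3, 0, 0, 0]]], "fingers": 0.95}}

```text
clock: 8.38
tool_pos: [492.4, -237.7, 160.5]
eef_rot: [0.004, 0.679, 0.734, 0.001]
wrist_force: [-0.3, -0.5, 0.6]
width: 83.3
gripper_force: 0.0
```

Run:
```python
from h import *
s,R=pose()
x,y,a=DR['F'];plan(None,(x,y,156,a,'n'),(x,y,90,a),(x,y,4,a,'n'),(x,y,150,a,'n'),(480,0,150,4.4),(*BL,150,4.4),(*BL,60,4.4))
```

```text
(435.6, 142, 156, 78, 'n') [0.9573, -0.0684, 0.0113] rz -0.8175 d 384 t 73.6
--
(435.6, 142, 90, 78) [0.0, 0.0, 0.165] rz 0.0 d 66 t 0.0
(435.6, 142, 4, 78, 'n') [0.0, 0.0, 0.38] rz 0.0 d 152 t 0.0
--
(435.6, 142, 150, 78, 'n') [0.0, 0.0, -0.365] rz 0.0 d 146 t 0.0
--
(480, 0, 150, 4.4) [-0.1824, -0.3242, 0.0] rz 0.8178 d 149 t -73.6
(491, -235.9, 150, 4.4) [-0.3319, -0.8953, 0.0] rz 0.8178 d 382 t -73.6
(491, -235.9, 60, 4.4) [-0.3319, -0.8953, 0.225] rz 0.8178 d 392 t -73.6
```

Call:
{"name": "play_rows", "arguments": {"series": [[[0.08, 0, 0.01, 0, 0, 0], [0.18, -0.01, 0.01, 0, 0, 0], [0.28, -0.02, 0.01, 0, 0, -0.08], [0.38, -0.025, 0.01, 0, 0, -0.16], [0.48, -0.03, 0.01, 0, 0, -0.24], [0.58, -0.04, 0.01, 0, 0, -0.32], [0.68, -0.05, 0.01, 0, 0, -0.4], [0.78, -0.055, 0.01, 0, 0, -0.48], [0.88, -0.06, 0.01, 0, 0, -0.56], [0.93, -0.065, 0.01, 0, 0, -0.64], [0.957, -0.068, 0.011, 0, 0, -0.72], [0.957, -0.068, 0.011, 0, 0, -0.8175], [0.957, -0.068, 0.011, 0, 0, -0.8175], [0.957, -0.068, 0.011, 0, 0, -0.8175], [0.957, -0.068, 0.011, 0, 0, -0.8175]]], "fingers": 1}}

```text
clock: 9.63
tool_pos: [433.6, 142.9, 151.0]
eef_rot: [-0.0, 0.105, 0.994, -0.0]
wrist_force: [-1.1, 0.8, 0.5]
width: 85.8
gripper_force: 0.0
```

Run:
```python
from h import *
s,R=pose(); print(s['tool_pos'])
x,y,a=DR['F'];plan(None,(x,y,4,a))
im=bot.snapshot('scene')[:,:,::-1]; cv2.imwrite('pics/scene3.png',im)
for n in('scene',):
  for c in whites(n,im):
    p=plane(n,c.reshape(-1,2),14)[:,:2].astype(np.float32); r=cv2.minAreaRect(p)
    print(np.round(r[0],1),np.round(r[1],1),round(r[2],1))
im=bot.snapshot('top')[:,:,::-1]; cv2.imwrite('pics/top3.png',im)
cv2.imwrite('pics/g3.png',cv2.resize(im[65:265,275:475],None,fx=2.5,fy=2.5))
```

```text
[433.56752397 142.94458414 151.0240209 ]
(435.6, 142, 4, 78) [-0.0055, -0.0012, 0.3676] rz -0.0012 d 147 t 0.1
[693.6  -6.4] [62.9 74.3] 89.1
[563.3 295.8] [73.9 60.5] 16.2
[558.6 160.3] [62.4 74.7] 77.1
[565.2   3. ] [73.8 61.6] 6.2
[ 808.4 -575.4] [213.3  28.1] 16.8
[ 599.4 -255.5] [ 73.5 104.2] 5.9
[435.8 145. ] [62.3 75.7] 78.0
[ 476.8 -236.1] [122.7 144.3] 86.2
[ 233.5 -336.6] [214.1  89.7] 25.5
[ -450.4 -1121.5] [446.6 347.2] 41.5
[-615.8 -550.7] [733.  103.2] 23.2
[-634.4 -752. ] [592.2 187.2] 24.6
```

View pics/g3.png

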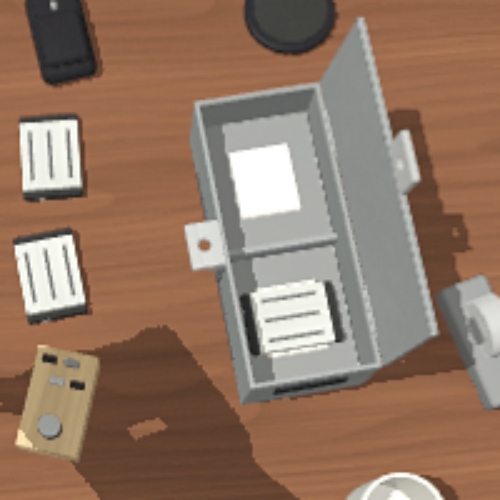

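Call:
{"name": "play_rows", "arguments": {"series": [[[-0.0055, -0.001, 0.08, 0, 0, 0], [-0.0055, -0.001, 0.16, 0, 0, 0], [-0.0055, -0.001, 0.24, 0, 0, 0], [-0.0055, -0.001, 0.3, 0, 0, 0], [-0.0055, -0.001, 0.34, 0, 0, 0], [-0.0055, -0.001, 0.3675, 0, 0, 0], [-0.0055, -0.001, 0.3675, 0, 0, 0], [-0.0055, -0.001, 0.3675, 0, 0, 0]]], "fingers": 1}}

```text
clock: 10.4
tool_pos: [436.0, 142.1, 4.8]
eef_rot: [-0.0, 0.105, 0.994, -0.0]
wrist_force: [-0.2, -0.4, 1.0]
width: 85.5
gripper_force: 0.0
```

Call:
{"name": "play_rows", "arguments": {"series": [[[0, 0, 0, 0, 0, 0], [0, 0, 0, 0, 0, 0], [0, 0, 0, 0, 0, 0], [0, 0, 0, 0, 0, 0], [0, 0, 0, 0, 0, 0], [0, 0, 0, 0, 0, 0], [0, 0, 0, 0, 0, 0]]], "fingers": -1}}

```text
clock: 10.98
tool_pos: [436.6, 142.3, 6.1]
eef_rot: [0.001, 0.105, 0.995, 0.0]
wrist_force: [-2.5, -0.4, 12.7]
width: 60.2
gripper_force: 40.2
```

Call:
{"name": "play_rows", "arguments": {"series": [[[0, 0, -0.05, 0, 0, 0], [0, 0, -0.12, 0, 0, 0], [0, 0, -0.22, 0, 0, 0], [0, 0, -0.32, 0, 0, 0], [0, 0, -0.365, 0, 0, 0], [0, 0, -0.365, 0, 0, 0], [0, 0, -0.365, 0, 0, 0]]]}}

```text
clock: 11.57
tool_pos: [436.2, 142.2, 151.7]
eef_rot: [0.001, 0.105, 0.995, 0.0]
wrist_force: [-0.4, -0.3, -3.0]
width: 59.7
gripper_force: 43.9
```

```bash
sed -i 's/^BL=.*/BL=(491.5,-238.3); BR=(634,-227)/' h.py
python3 - <<'E'
from h import *
plan(None,(*BL,150,4.4),(*BL,58,4.4))
E
```

```text
(491.5, -238.3, 150, 4.4) [-0.3333, -0.9017, 0.0042] rz 0.8177 d 385 t -73.6
(491.5, -238.3, 58, 4.4) [-0.3333, -0.9017, 0.2342] rz 0.8177 d 396 t -73.6
```

Call:
{"name": "play_rows", "arguments": {"series": [[[-0.03, -0.08, 0, 0, 0, 0.07], [-0.06, -0.17, 0, 0, 0, 0.14], [-0.1, -0.26, 0, 0, 0, 0.21], [-0.13, -0.35, 0, 0, 0, 0.28], [-0.16, -0.43, 0, 0, 0, 0.36], [-0.19, -0.52, 0, 0, 0, 0.43], [-0.22, -0.6, 0, 0, 0, 0.5], [-0.25, -0.68, 0, 0, 0, 0.57], [-0.28, -0.76, 0, 0, 0, 0.64], [-0.31, -0.83, 0, 0, 0, 0.72], [-0.325, -0.88, 0.004, 0, 0, 0.8177], [-0.3333, -0.9017, 0.004, 0, 0, 0.8177], [-0.3333, -0.9017, 0.004, 0, 0, 0.8177], [-0.3333, -0.9017, 0.004, 0, 0, 0.8177], [-0.3333, -0.9017, 0.004, 0, 0, 0.8177]]]}}

```text
clock: 12.82
tool_pos: [490.8, -237.0, 148.5]
eef_rot: [-0.001, 0.678, 0.735, -0.0]
wrist_force: [0.4, 0.1, -1.3]
width: 59.6
gripper_force: 44.0
```

Run:
```python
from h import *
plan(None,(*BL,150,4.4),(*BL,58,4.4))
```

```text
(491.5, -238.3, 150, 4.4) [-0.0033, 0.0014, -0.0038] rz 0.0021 d 2 t -0.2
(491.5, -238.3, 58, 4.4) [-0.0033, 0.0014, 0.2262] rz 0.0021 d 90 t -0.2
```

Call:
{"name": "play_rows", "arguments": {"series": [[[-0.003, 0.001, 0.06, 0, 0, 0], [-0.003, 0.001, 0.12, 0, 0, 0], [-0.003, 0.001, 0.17, 0, 0, 0], [-0.003, 0.001, 0.2, 0, 0, 0], [-0.003, 0.001, 0.215, 0, 0, 0], [-0.003, 0.001, 0.225, 0, 0, 0], [-0.003, 0.001, 0.228, 0, 0, 0], [-0.003, 0.001, 0.228, 0, 0, 0]]]}}

```text
clock: 13.48
tool_pos: [492.1, -239.5, 58.5]
eef_rot: [0.0, 0.679, 0.734, 0.0]
wrist_force: [-0.2, -0.1, -1.2]
width: 59.4
gripper_force: 44.0
```

Call:
{"name": "play_rows", "arguments": {"series": [[[0, 0, 0.003, 0, 0, 0], [0, 0, 0.005, 0, 0, 0], [0, 0, 0.005, 0, 0, 0]]]}}

```text
clock: 13.73
tool_pos: [491.9, -239.7, 56.2]
eef_rot: [0.0, 0.679, 0.734, 0.0]
wrist_force: [-0.1, -1.0, -2.5]
width: 60.0
gripper_force: 44.0
```

Call:
{"name": "play_rows", "arguments": {"series": [[[0, 0, 0.003, 0, 0, 0], [0, 0, 0.005, 0, 0, 0], [0, 0, 0.005, 0, 0, 0]]]}}

```text
clock: 13.98
tool_pos: [491.8, -239.6, 54.2]
eef_rot: [0.0, 0.679, 0.734, 0.0]
wrist_force: [-1.1, 1.2, 2.0]
width: 59.9
gripper_force: 44.6
```

Call:
{"name": "play_rows", "arguments": {"series": [[[0, 0, 0.001, 0, 0, 0], [0, 0, 0.001, 0, 0, 0]]]}}

```text
clock: 14.15
tool_pos: [491.9, -239.6, 54.1]
eef_rot: [0.0, 0.679, 0.734, 0.0]
wrist_force: [-3.6, 2.2, 8.4]
width: 59.9
gripper_force: 45.4
```

Call:
{"name": "play_rows", "arguments": {"series": [[[0, 0, 0, 0, 0, 0], [0, 0, 0, 0, 0, 0], [0, 0, 0, 0, 0, 0], [0, 0, 0, 0, 0, 0], [0, 0, 0, 0, 0, 0], [0, 0, 0, 0, 0, 0], [0, 0, -0.05, 0, 0, 0], [0, 0, -0.13, 0, 0, 0], [0, 0, -0.2, 0, 0, 0], [0, 0, -0.25, 0, 0, 0], [0, 0, -0.25, 0, 0, 0]]], "fingers": 0.95}}

```text
clock: 15.07
tool_pos: [493.4, -240.5, 157.6]
eef_rot: [0.003, 0.679, 0.734, 0.001]
wrist_force: [0.5, 0.4, 0.4]
width: 83.5
gripper_force: 0.0
```

Run:
```python
from h import *
x,y,a=DR['B'];plan(None,(x,y,150,a,'n'),(x,y,4,a,'n'),(x,y,150,a,'n'),(*BL,150,4.4))
```

```text
(564.7, 0.7, 150, 96.4, 'n') [0.5875, 0.224, 0.019] rz 0.9778 d 252 t -88.0
--
(564.7, 0.7, 4, 96.4, 'n') [0.0, 0.0, 0.365] rz 0.0 d 146 t 0.0
--
(564.7, 0.7, 150, 96.4, 'n') [0.0, 0.0, -0.365] rz 0.0 d 146 t 0.0
--
(491.5, -238.3, 150, 4.4) [-0.2485, 0.5734, 0.0] rz -0.9778 d 250 t 88.0
```

Call:
{"name": "play_rows", "arguments": {"series": [[[0.05, 0.02, 0, 0, 0, 0.07], [0.1, 0.04, 0, 0, 0, 0.14], [0.16, 0.06, 0, 0, 0, 0.21], [0.22, 0.08, 0, 0, 0, 0.28], [0.28, 0.1, 0, 0, 0, 0.36], [0.34, 0.13, 0, 0, 0, 0.43], [0.4, 0.15, 0, 0, 0, 0.5], [0.45, 0.17, 0, 0, 0, 0.57], [0.5, 0.19, 0, 0, 0, 0.64], [0.54, 0.2, 0.01, 0, 0, 0.72], [0.57, 0.22, 0.019, 0, 0, 0.8], [0.5875, 0.224, 0.019, 0, 0, 0.88], [0.5875, 0.224, 0.019, 0, 0, 0.9778], [0.5875, 0.224, 0.019, 0, 0, 0.9778], [0.5875, 0.224, 0.019, 0, 0, 0.9778], [0.5875, 0.224, 0.019, 0, 0, 0.9778]]], "fingers": 1}}

```text
clock: 16.4
tool_pos: [562.8, 1.7, 145.4]
eef_rot: [-0.0, 0.998, 0.057, -0.0]
wrist_force: [0.1, 0.9, 0.6]
width: 85.5
gripper_force: 0.0
```

Run:
```python
from h import *
x,y,a=DR['B'];print(pose()[0]['tool_pos']);plan(None,(x,y,4,a))
```

```text
[562.81759012   1.66534599 145.36457744]
(564.7, 0.7, 4, 96.4) [0.0044, 0.0029, 0.3534] rz 0.001 d 141 t -0.1
```

Call:
{"name": "play_rows", "arguments": {"series": [[[0.0044, 0.003, 0.08, 0, 0, 0], [0.0044, 0.003, 0.16, 0, 0, 0], [0.0044, 0.003, 0.24, 0, 0, 0], [0.0044, 0.003, 0.3, 0, 0, 0], [0.0044, 0.003, 0.33, 0, 0, 0], [0.0044, 0.003, 0.3535, 0, 0, 0], [0.0044, 0.003, 0.3535, 0, 0, 0], [0.0044, 0.003, 0.3535, 0, 0, 0]]], "fingers": 1}}

```text
clock: 17.07
tool_pos: [565.4, 0.6, 5.2]
eef_rot: [0.0, 0.998, 0.056, 0.0]
wrist_force: [-0.0, -0.1, 1.1]
width: 85.3
gripper_force: 0.0
```

Call:
{"name": "play_rows", "arguments": {"series": [[[0, 0, 0, 0, 0, 0], [0, 0, 0, 0, 0, 0], [0, 0, 0, 0, 0, 0], [0, 0, 0, 0, 0, 0], [0, 0, 0, 0, 0, 0], [0, 0, 0, 0, 0, 0], [0, 0, 0, 0, 0, 0]]], "fingers": -1}}

```text
clock: 17.65
tool_pos: [565.8, 0.6, 6.2]
eef_rot: [0.0, 0.998, 0.056, 0.001]
wrist_force: [-3.1, 0.2, 10.2]
width: 60.0
gripper_force: 40.7
```

Call:
{"name": "play_rows", "arguments": {"series": [[[0, 0, -0.05, 0, 0, 0], [0, 0, -0.12, 0, 0, 0], [0, 0, -0.22, 0, 0, 0], [0, 0, -0.32, 0, 0, 0], [0, 0, -0.365, 0, 0, 0], [0, 0, -0.365, 0, 0, 0], [0, 0, -0.365, 0, 0, 0]]]}}

```text
clock: 18.23
tool_pos: [565.2, 0.7, 151.6]
eef_rot: [0.0, 0.998, 0.056, 0.001]
wrist_force: [-0.3, 0.1, -1.5]
width: 60.1
gripper_force: 43.7
```

Run:
```python
from h import *
plan(None,(*BL,150,4.4))
```

```text
(491.5, -238.3, 150, 4.4) [-0.2497, 0.5731, 0.0039] rz -0.9777 d 250 t 88.0
```

Call:
{"name": "play_rows", "arguments": {"series": [[[-0.02, 0.05, 0, 0, 0, -0.07], [-0.04, 0.1, 0, 0, 0, -0.14], [-0.06, 0.15, 0, 0, 0, -0.21], [-0.09, 0.2, 0, 0, 0, -0.28], [-0.11, 0.25, 0, 0, 0, -0.36], [-0.13, 0.3, 0, 0, 0, -0.43], [-0.15, 0.35, 0, 0, 0, -0.5], [-0.17, 0.4, 0, 0, 0, -0.57], [-0.19, 0.45, 0, 0, 0, -0.64], [-0.21, 0.49, 0, 0, 0, -0.72], [-0.23, 0.53, 0, 0, 0, -0.8], [-0.24, 0.56, 0, 0, 0, -0.88], [-0.2497, 0.573, 0.004, 0, 0, -0.9777], [-0.2497, 0.573, 0.004, 0, 0, -0.9777], [-0.2497, 0.573, 0.004, 0, 0, -0.9777], [-0.2497, 0.573, 0.004, 0, 0, -0.9777]]]}}

```text
clock: 19.57
tool_pos: [490.6, -237.8, 147.6]
eef_rot: [-0.001, 0.68, 0.733, -0.0]
wrist_force: [-0.0, -0.1, -0.8]
width: 59.5
gripper_force: 43.7
```

Run:
```python
from h import *
plan(None,(*BL,72,4.4))
```

```text
(491.5, -238.3, 72, 4.4) [-0.0013, 0.0021, 0.189] rz -0.0012 d 76 t 0.1
```

Contact is expected near TCP z 68.

Call:
{"name": "play_rows", "arguments": {"series": [[[-0.001, 0.002, 0.06, 0, 0, 0], [-0.001, 0.002, 0.11, 0, 0, 0], [-0.001, 0.002, 0.15, 0, 0, 0], [-0.001, 0.002, 0.175, 0, 0, 0], [-0.001, 0.002, 0.185, 0, 0, 0], [-0.001, 0.002, 0.191, 0, 0, 0], [-0.001, 0.002, 0.191, 0, 0, 0], [-0.001, 0.002, 0.191, 0, 0, 0]]]}}

```text
clock: 20.23
tool_pos: [492.4, -238.8, 73.1]
eef_rot: [0.0, 0.68, 0.734, 0.0]
wrist_force: [-0.5, 0.1, -1.6]
width: 59.5
gripper_force: 43.7
```

Call:
{"name": "play_rows", "arguments": {"series": [[[0, 0, 0.002, 0, 0, 0], [0, 0, 0.004, 0, 0, 0], [0, 0, 0.004, 0, 0, 0]]]}}

```text
clock: 20.48
tool_pos: [492.2, -238.7, 71.2]
eef_rot: [0.0, 0.68, 0.734, 0.0]
wrist_force: [-0.4, -0.2, -0.8]
width: 59.6
gripper_force: 43.7
```

Call:
{"name": "play_rows", "arguments": {"series": [[[0, 0, 0.002, 0, 0, 0], [0, 0, 0.004, 0, 0, 0], [0, 0, 0.004, 0, 0, 0]]]}}

```text
clock: 20.73
tool_pos: [492.0, -238.6, 69.2]
eef_rot: [-0.0, 0.68, 0.734, -0.0]
wrist_force: [-0.4, 0.7, -1.3]
width: 59.6
gripper_force: 43.7
```

Call:
{"name": "play_rows", "arguments": {"series": [[[0, 0, 0.002, 0, 0, 0], [0, 0, 0.004, 0, 0, 0], [0, 0, 0.004, 0, 0, 0]]]}}

```text
clock: 20.98
tool_pos: [492.1, -238.6, 68.2]
eef_rot: [0.0, 0.679, 0.734, 0.0]
wrist_force: [-3.3, 0.4, 5.4]
width: 59.8
gripper_force: 44.8
```

Call:
{"name": "play_rows", "arguments": {"series": [[[0, 0, 0, 0, 0, 0], [0, 0, 0, 0, 0, 0], [0, 0, 0, 0, 0, 0], [0, 0, 0, 0, 0, 0], [0, 0, 0, 0, 0, 0], [0, 0, 0, 0, 0, 0], [0, 0, -0.05, 0, 0, 0], [0, 0, -0.13, 0, 0, 0], [0, 0, -0.2, 0, 0, 0], [0, 0, -0.22, 0, 0, 0], [0, 0, -0.22, 0, 0, 0]]], "fingers": 0.95}}

```text
clock: 21.9
tool_pos: [493.0, -239.1, 157.9]
eef_rot: [0.002, 0.679, 0.734, 0.0]
wrist_force: [-0.3, -0.2, 0.3]
width: 83.2
gripper_force: 0.0
```

Run:
```python
from h import *
x,y,a=DR['A'];plan(None,(x,y,150,a,'n'),(x,y,4,a,'n'),(x,y,150,a,'n'),(*BR,150,4.4))
```

```text
(694, -9, 150, 89.3, 'n') [0.5351, 0.5451, 0.0197] rz -0.9434 d 306 t 84.9
--
(694, -9, 4, 89.3, 'n') [0.0, 0.0, 0.365] rz -0.0 d 146 t 0.0
--
(694, -9, 150, 89.3, 'n') [0.0, 0.0, -0.365] rz 0.0 d 146 t 0.0
--
(634, -227, 150, 4.4) [0.1433, -0.5468, 0.0] rz 0.9433 d 226 t -84.9
```

Call:
{"name": "play_rows", "arguments": {"series": [[[0.08, 0.03, 0, 0, 0, -0.02], [0.16, 0.1, 0, 0, 0, -0.07], [0.23, 0.18, 0, 0, 0, -0.14], [0.3, 0.25, 0, 0, 0, -0.21], [0.36, 0.31, 0, 0, 0, -0.28], [0.42, 0.38, 0, 0, 0, -0.36], [0.47, 0.44, 0, 0, 0, -0.43], [0.5, 0.49, 0, 0, 0, -0.5], [0.52, 0.52, 0, 0, 0, -0.57], [0.535, 0.545, 0, 0, 0, -0.64], [0.535, 0.545, 0.01, 0, 0, -0.72], [0.535, 0.545, 0.019, 0, 0, -0.8], [0.535, 0.545, 0.019, 0, 0, -0.88], [0.535, 0.545, 0.019, 0, 0, -0.9434], [0.535, 0.545, 0.019, 0, 0, -0.9434], [0.535, 0.545, 0.019, 0, 0, -0.9434]]], "fingers": 1}}

```text
clock: 23.23
tool_pos: [692.5, -8.5, 146.5]
eef_rot: [-0.001, 0.008, 1.0, 0.0]
wrist_force: [-0.6, 0.3, -0.8]
width: 85.3
gripper_force: 0.0
```

Run:
```python
from h import *
x,y,a=DR['A'];print(pose()[0]['tool_pos']);plan(None,(x,y,4,a))
```

```text
[692.51043007  -8.48160004 146.53116007]
(694, -9, 4, 89.3) [-0.0037, -0.0012, 0.3563] rz -0.0021 d 143 t 0.2
```

Call:
{"name": "play_rows", "arguments": {"series": [[[-0.0037, -0.001, 0.08, 0, 0, 0], [-0.0037, -0.001, 0.16, 0, 0, 0], [-0.0037, -0.001, 0.24, 0, 0, 0], [-0.0037, -0.001, 0.3, 0, 0, 0], [-0.0037, -0.001, 0.33, 0, 0, 0], [-0.0037, -0.001, 0.3565, 0, 0, 0], [-0.0037, -0.001, 0.3565, 0, 0, 0], [-0.0037, -0.001, 0.3565, 0, 0, 0]]], "fingers": 1}}

```text
clock: 23.9
tool_pos: [694.9, -9.0, 6.2]
eef_rot: [0.0, 0.007, 1.0, -0.0]
wrist_force: [-0.1, 0.6, 1.0]
width: 85.3
gripper_force: 0.0
```

Call:
{"name": "play_rows", "arguments": {"series": [[[0, 0, 0, 0, 0, 0], [0, 0, 0, 0, 0, 0], [0, 0, 0, 0, 0, 0], [0, 0, 0, 0, 0, 0], [0, 0, 0, 0, 0, 0], [0, 0, 0, 0, 0, 0], [0, 0, 0, 0, 0, 0]]], "fingers": -1}}

```text
clock: 24.48
tool_pos: [695.4, -9.0, 7.7]
eef_rot: [0.001, 0.006, 1.0, -0.0]
wrist_force: [-2.3, -0.4, 8.6]
width: 59.2
gripper_force: 40.9
```

Call:
{"name": "play_rows", "arguments": {"series": [[[0, 0, -0.05, 0, 0, 0], [0, 0, -0.12, 0, 0, 0], [0, 0, -0.22, 0, 0, 0], [0, 0, -0.32, 0, 0, 0], [0, 0, -0.365, 0, 0, 0], [0, 0, -0.365, 0, 0, 0], [0, 0, -0.365, 0, 0, 0]]]}}

```text
clock: 25.07
tool_pos: [694.8, -9.0, 152.8]
eef_rot: [0.001, 0.006, 1.0, -0.0]
wrist_force: [-0.2, 0.3, -1.9]
width: 58.8
gripper_force: 43.4
```

Run:
```python
from h import *
plan(None,(*BR,150,4.4))
```

```text
(634, -227, 150, 4.4) [0.1451, -0.5469, 0.0069] rz 0.9431 d 226 t -84.9
```

Call:
{"name": "play_rows", "arguments": {"series": [[[0.01, -0.04, 0, 0, 0, 0.07], [0.02, -0.08, 0, 0, 0, 0.14], [0.03, -0.13, 0, 0, 0, 0.21], [0.05, -0.18, 0, 0, 0, 0.28], [0.06, -0.23, 0, 0, 0, 0.36], [0.07, -0.28, 0, 0, 0, 0.43], [0.09, -0.33, 0, 0, 0, 0.5], [0.1, -0.38, 0, 0, 0, 0.57], [0.11, -0.42, 0, 0, 0, 0.64], [0.12, -0.46, 0, 0, 0, 0.72], [0.13, -0.5, 0, 0, 0, 0.8], [0.14, -0.53, 0, 0, 0, 0.88], [0.145, -0.547, 0.007, 0, 0, 0.943], [0.145, -0.547, 0.007, 0, 0, 0.943], [0.145, -0.547, 0.007, 0, 0, 0.943], [0.145, -0.547, 0.007, 0, 0, 0.943]]]}}

```text
clock: 26.4
tool_pos: [633.6, -226.3, 147.7]
eef_rot: [-0.001, 0.678, 0.735, -0.0]
wrist_force: [0.5, 0.3, -2.2]
width: 58.9
gripper_force: 43.5
```

Run:
```python
from h import *
plan(None,(*BR,60,4.4))
```

```text
(634, -227, 60, 4.4) [-0.0018, 0.001, 0.2192] rz 0.0026 d 88 t -0.2
```

Call:
{"name": "play_rows", "arguments": {"series": [[[-0.002, 0.001, 0.06, 0, 0, 0], [-0.002, 0.001, 0.11, 0, 0, 0], [-0.002, 0.001, 0.15, 0, 0, 0], [-0.002, 0.001, 0.18, 0, 0, 0], [-0.002, 0.001, 0.2, 0, 0, 0], [-0.002, 0.001, 0.215, 0, 0, 0], [-0.002, 0.001, 0.219, 0, 0, 0], [-0.002, 0.001, 0.219, 0, 0, 0]]]}}

```text
clock: 27.07
tool_pos: [634.4, -227.7, 61.2]
eef_rot: [0.0, 0.679, 0.734, 0.0]
wrist_force: [0.6, -0.2, -1.4]
width: 58.9
gripper_force: 43.5
```

Call:
{"name": "play_rows", "arguments": {"series": [[[0, 0, 0.002, 0, 0, 0], [0, 0, 0.004, 0, 0, 0], [0, 0, 0.006, 0, 0, 0], [0, 0, 0.0075, 0, 0, 0], [0, 0, 0.0075, 0, 0, 0]]]}}

```text
clock: 27.48
tool_pos: [634.3, -227.8, 58.2]
eef_rot: [0.0, 0.679, 0.734, 0.0]
wrist_force: [0.0, 0.1, -1.6]
width: 58.7
gripper_force: 43.5
```

Call:
{"name": "play_rows", "arguments": {"series": [[[0, 0, 0.002, 0, 0, 0], [0, 0, 0.004, 0, 0, 0], [0, 0, 0.006, 0, 0, 0], [0, 0, 0.0075, 0, 0, 0], [0, 0, 0.0075, 0, 0, 0]]]}}

```text
clock: 27.9
tool_pos: [634.2, -227.7, 54.9]
eef_rot: [-0.0, 0.679, 0.734, -0.0]
wrist_force: [0.4, 0.3, -2.0]
width: 58.9
gripper_force: 43.5
```

```bash
python3 -c "
from h import *
print(pose()[0]['wrist_force'])"
```

```text
[ 0.37487807  0.31554299 -1.96565687]
```

Call:
{"name": "play_rows", "arguments": {"series": [[[0, 0, 0.002, 0, 0, 0], [0, 0, 0.004, 0, 0, 0], [0, 0, 0.006, 0, 0, 0], [0, 0, 0.006, 0, 0, 0]]]}}

```text
clock: 28.23
tool_pos: [634.2, -227.7, 52.5]
eef_rot: [-0.0, 0.679, 0.734, -0.0]
wrist_force: [0.2, -0.2, -2.3]
width: 58.5
gripper_force: 43.5
```

Call:
{"name": "play_rows", "arguments": {"series": [[[0, 0, 0.002, 0, 0, 0], [0, 0, 0.004, 0, 0, 0], [0, 0, 0.005, 0, 0, 0], [0, 0, 0.005, 0, 0, 0]]]}}

```text
clock: 28.57
tool_pos: [634.3, -227.8, 51.0]
eef_rot: [0.0, 0.679, 0.734, 0.0]
wrist_force: [-1.5, 0.5, 1.5]
width: 58.6
gripper_force: 44.7
```

Call:
{"name": "play_rows", "arguments": {"series": [[[0, 0, 0.001, 0, 0, 0], [0, 0, 0.001, 0, 0, 0]]]}}

```text
clock: 28.73
tool_pos: [634.4, -227.8, 50.9]
eef_rot: [0.0, 0.679, 0.734, 0.0]
wrist_force: [-3.2, 0.9, 5.3]
width: 58.6
gripper_force: 45.9
```

Call:
{"name": "play_rows", "arguments": {"series": [[[0, 0, 0, 0, 0, 0], [0, 0, 0, 0, 0, 0], [0, 0, 0, 0, 0, 0], [0, 0, 0, 0, 0, 0], [0, 0, 0, 0, 0, 0], [0, 0, 0, 0, 0, 0], [0, 0, -0.05, 0, 0, 0], [0, 0, -0.13, 0, 0, 0], [0, 0, -0.2, 0, 0, 0], [0, 0, -0.25, 0, 0, 0], [0, 0, -0.25, 0, 0, 0]]], "fingers": 0.95}}

```text
clock: 29.65
tool_pos: [636.2, -228.6, 155.3]
eef_rot: [0.003, 0.679, 0.734, 0.001]
wrist_force: [-0.2, -0.2, 0.6]
width: 83.6
gripper_force: 0.0
```

Run:
```python
from h import *
x,y,a=DR['C'];plan(None,(x,y,150,a,'n'),(x,y,4,a,'n'),(x,y,150,a,'n'),(*BR,150,4.4))
```

```text
(558.6, 157.6, 150, 77.5, 'n') [0.9775, -0.1187, 0.0133] rz -0.8119 d 394 t 73.1
--
(558.6, 157.6, 4, 77.5, 'n') [0.0, 0.0, 0.365] rz 0.0 d 146 t 0.0
--
(558.6, 157.6, 150, 77.5, 'n') [0.0, 0.0, -0.365] rz 0.0 d 146 t 0.0
--
(634, -227, 150, 4.4) [-0.3921, -0.8979, 0.0] rz 0.8122 d 392 t -73.1
```

Call:
{"name": "play_rows", "arguments": {"series": [[[0.08, 0, 0, 0, 0, 0], [0.18, -0.02, 0, 0, 0, 0], [0.28, -0.03, 0, 0, 0, -0.08], [0.38, -0.045, 0, 0, 0, -0.16], [0.48, -0.06, 0, 0, 0, -0.24], [0.58, -0.07, 0, 0, 0, -0.32], [0.68, -0.08, 0, 0, 0, -0.4], [0.78, -0.095, 0, 0, 0, -0.48], [0.88, -0.11, 0, 0, 0, -0.56], [0.93, -0.115, 0, 0, 0, -0.64], [0.9775, -0.119, 0.013, 0, 0, -0.72], [0.9775, -0.119, 0.013, 0, 0, -0.812], [0.9775, -0.119, 0.013, 0, 0, -0.812], [0.9775, -0.119, 0.013, 0, 0, -0.812], [0.9775, -0.119, 0.013, 0, 0, -0.812]]], "fingers": 1}}

```text
clock: 30.9
tool_pos: [556.4, 158.3, 144.6]
eef_rot: [-0.0, 0.11, 0.994, -0.0]
wrist_force: [0.2, -0.4, -0.7]
width: 85.5
gripper_force: 0.0
```

Run:
```python
from h import *
x,y,a=DR['C'];print(pose()[0]['tool_pos']);plan(None,(x,y,4,a))
im=bot.snapshot('top')[:,:,::-1]
im2=bot.snapshot('scene')[:,:,::-1]
cv2.imwrite('pics/g4.png',np.hstack([cv2.resize(i,None,fx=2,fy=2) for i in (im[65:265,275:475],im2[110:310,140:340])]))
```

```text
[556.43625571 158.3389111  144.64789041]
(558.6, 157.6, 4, 77.5) [-0.0057, -0.0006, 0.3516] rz -0.0009 d 141 t 0.1
```

View pics/g4.png

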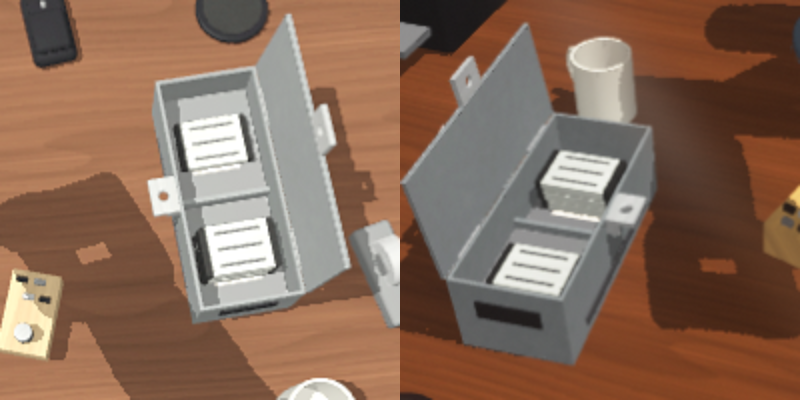

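The picture shows three drives stacked flat in the left bay and one in the right, all centred. I'll carry on with C.

Call:
{"name": "play_rows", "arguments": {"series": [[[-0.0057, -0.0006, 0.08, 0, 0, 0], [-0.0057, -0.0006, 0.16, 0, 0, 0], [-0.0057, -0.0006, 0.24, 0, 0, 0], [-0.0057, -0.0006, 0.3, 0, 0, 0], [-0.0057, -0.0006, 0.33, 0, 0, 0], [-0.0057, -0.0006, 0.3515, 0, 0, 0], [-0.0057, -0.0006, 0.3515, 0, 0, 0], [-0.0057, -0.0006, 0.3515, 0, 0, 0]]], "fingers": 1}}

```text
clock: 31.67
tool_pos: [559.4, 157.7, 5.3]
eef_rot: [0.0, 0.109, 0.994, 0.0]
wrist_force: [-0.5, 0.7, 0.5]
width: 85.6
gripper_force: 0.0
```

Call:
{"name": "play_rows", "arguments": {"series": [[[0, 0, 0, 0, 0, 0], [0, 0, 0, 0, 0, 0], [0, 0, 0, 0, 0, 0], [0, 0, 0, 0, 0, 0], [0, 0, 0, 0, 0, 0], [0, 0, 0, 0, 0, 0], [0, 0, 0, 0, 0, 0]]], "fingers": -1}}

```text
clock: 32.25
tool_pos: [559.6, 157.8, 6.3]
eef_rot: [0.001, 0.109, 0.994, 0.0]
wrist_force: [-2.9, -1.5, 10.6]
width: 59.9
gripper_force: 40.7
```

Call:
{"name": "play_rows", "arguments": {"series": [[[0, 0, -0.05, 0, 0, 0], [0, 0, -0.12, 0, 0, 0], [0, 0, -0.22, 0, 0, 0], [0, 0, -0.32, 0, 0, 0], [0, 0, -0.365, 0, 0, 0], [0, 0, -0.365, 0, 0, 0], [0, 0, -0.365, 0, 0, 0]]]}}

```text
clock: 32.83
tool_pos: [559.1, 157.7, 151.5]
eef_rot: [0.001, 0.109, 0.994, 0.0]
wrist_force: [-0.3, 0.2, -1.8]
width: 59.8
gripper_force: 43.8
```

Run:
```python
from h import *
plan(None,(*BR,150,4.4))
```

```text
(634, -227, 150, 4.4) [-0.391, -0.8985, 0.0038] rz 0.8123 d 392 t -73.1
```

Call:
{"name": "play_rows", "arguments": {"series": [[[-0.035, -0.08, 0, 0, 0, 0.07], [-0.07, -0.17, 0, 0, 0, 0.14], [-0.11, -0.26, 0, 0, 0, 0.21], [-0.15, -0.35, 0, 0, 0, 0.28], [-0.19, -0.43, 0, 0, 0, 0.36], [-0.22, -0.51, 0, 0, 0, 0.43], [-0.26, -0.59, 0, 0, 0, 0.5], [-0.29, -0.67, 0, 0, 0, 0.57], [-0.33, -0.75, 0, 0, 0, 0.64], [-0.36, -0.82, 0, 0, 0, 0.72], [-0.38, -0.87, 0.004, 0, 0, 0.812], [-0.391, -0.8985, 0.004, 0, 0, 0.812], [-0.391, -0.8985, 0.004, 0, 0, 0.812], [-0.391, -0.8985, 0.004, 0, 0, 0.812], [-0.391, -0.8985, 0.004, 0, 0, 0.812]]]}}

```text
clock: 34.08
tool_pos: [633.4, -225.7, 148.2]
eef_rot: [-0.001, 0.678, 0.735, -0.0]
wrist_force: [-0.1, 0.7, -0.7]
width: 59.6
gripper_force: 43.9
```

Run:
```python
from h import *
plan(None,(*BR,68,4.4))
```

```text
(634, -227, 68, 4.4) [-0.0034, 0.0012, 0.2004] rz 0.0026 d 80 t -0.2
```

Call:
{"name": "play_rows", "arguments": {"series": [[[-0.003, 0.001, 0.06, 0, 0, 0], [-0.003, 0.001, 0.11, 0, 0, 0], [-0.003, 0.001, 0.15, 0, 0, 0], [-0.003, 0.001, 0.18, 0, 0, 0], [-0.003, 0.001, 0.195, 0, 0, 0], [-0.003, 0.001, 0.202, 0, 0, 0], [-0.003, 0.001, 0.204, 0, 0, 0], [-0.003, 0.001, 0.204, 0, 0, 0]]]}}

```text
clock: 34.75
tool_pos: [634.6, -228.2, 68.0]
eef_rot: [0.0, 0.679, 0.734, 0.0]
wrist_force: [-0.4, 0.8, -1.8]
width: 59.2
gripper_force: 43.9
```

Call:
{"name": "play_rows", "arguments": {"series": [[[0, 0, 0.002, 0, 0, 0], [0, 0, 0.004, 0, 0, 0], [0, 0, 0.004, 0, 0, 0]]]}}

```text
clock: 35.0
tool_pos: [634.4, -228.3, 66.0]
eef_rot: [0.0, 0.679, 0.734, 0.0]
wrist_force: [0.2, 0.3, -1.1]
width: 59.6
gripper_force: 43.9
```

Call:
{"name": "play_rows", "arguments": {"series": [[[0, 0, 0.002, 0, 0, 0], [0, 0, 0.004, 0, 0, 0], [0, 0, 0.004, 0, 0, 0]]]}}

```text
clock: 35.25
tool_pos: [634.1, -228.2, 64.0]
eef_rot: [-0.0, 0.679, 0.734, -0.0]
wrist_force: [0.3, 0.1, -1.4]
width: 59.8
gripper_force: 43.9
```

Call:
{"name": "play_rows", "arguments": {"series": [[[0, 0, 0.002, 0, 0, 0], [0, 0, 0.003, 0, 0, 0], [0, 0, 0.003, 0, 0, 0]]]}}

```text
clock: 35.5
tool_pos: [634.3, -228.3, 63.5]
eef_rot: [0.0, 0.679, 0.734, 0.0]
wrist_force: [-3.2, 0.7, 4.3]
width: 59.9
gripper_force: 44.8
```

Call:
{"name": "play_rows", "arguments": {"series": [[[0, 0, 0, 0, 0, 0], [0, 0, 0, 0, 0, 0], [0, 0, 0, 0, 0, 0], [0, 0, 0, 0, 0, 0], [0, 0, 0, 0, 0, 0], [0, 0, 0, 0, 0, 0], [0, 0, -0.05, 0, 0, 0], [0, 0, -0.13, 0, 0, 0], [0, 0, -0.2, 0, 0, 0], [0, 0, -0.22, 0, 0, 0], [0, 0, -0.22, 0, 0, 0]]], "fingers": 0.95}}

```text
clock: 36.42
tool_pos: [635.4, -228.7, 153.7]
eef_rot: [0.002, 0.679, 0.734, 0.001]
wrist_force: [-0.0, 0.3, -0.5]
width: 83.2
gripper_force: 0.0
```

Run:
```python
from h import *
x,y,a=DR['D'];plan(None,(600,70,150,a,'n'),(x,y,150,a,'n'),(x,y,4,a,'n'),(x,y,150,a,'n'),(600,70,150,a))
```

```text
(600, 70, 150, 106, 'n') [0.7514, -0.0306, 0.0093] rz 0.8714 d 301 t -78.4
--
(563.5, 293.6, 150, 106, 'n') [0.0664, -0.5625, 0.0] rz 0.0 d 227 t 0.0
--
(563.5, 293.6, 4, 106, 'n') [0.0, 0.0, 0.365] rz 0.0 d 146 t 0.0
--
(563.5, 293.6, 150, 106, 'n') [0.0, 0.0, -0.365] rz 0.0 d 146 t 0.0
--
(600, 70, 150, 106) [-0.0664, 0.5625, 0.0] rz 0.0 d 227 t 0.0
```

Call:
{"name": "play_rows", "arguments": {"series": [[[0.07, 0, 0, 0, 0, 0.02], [0.15, -0.005, 0, 0, 0, 0.08], [0.23, -0.01, 0, 0, 0, 0.15], [0.31, -0.012, 0, 0, 0, 0.22], [0.38, -0.015, 0, 0, 0, 0.29], [0.45, -0.02, 0, 0, 0, 0.36], [0.52, -0.022, 0, 0, 0, 0.43], [0.58, -0.025, 0, 0, 0, 0.5], [0.64, -0.027, 0, 0, 0, 0.57], [0.69, -0.03, 0, 0, 0, 0.64], [0.73, -0.03, 0.009, 0, 0, 0.72], [0.751, -0.0306, 0.009, 0, 0, 0.8], [0.751, -0.0306, 0.009, 0, 0, 0.8714], [0.751, -0.0306, 0.009, 0, 0, 0.8714], [0.751, -0.0306, 0.009, 0, 0, 0.8714]]], "fingers": 1}}

```text
clock: 37.67
tool_pos: [598.4, 70.3, 146.1]
eef_rot: [-0.0, 0.99, 0.141, -0.001]
wrist_force: [1.0, 0.0, -1.1]
width: 85.2
gripper_force: 0.0
```

Call:
{"name": "play_rows", "arguments": {"series": [[[0.01, -0.08, 0, 0, 0, 0], [0.02, -0.17, 0, 0, 0, 0], [0.03, -0.26, 0, 0, 0, 0], [0.04, -0.35, 0, 0, 0, 0], [0.05, -0.43, 0, 0, 0, 0], [0.06, -0.5, 0, 0, 0, 0], [0.066, -0.55, 0, 0, 0, 0], [0.0664, -0.5625, 0, 0, 0, 0], [0.0664, -0.5625, 0, 0, 0, 0], [0.0664, -0.5625, 0, 0, 0, 0]]]}}

```text
clock: 38.5
tool_pos: [562.4, 293.0, 146.8]
eef_rot: [0.0, 0.99, 0.14, -0.0]
wrist_force: [0.2, -0.4, 0.1]
width: 85.5
gripper_force: 0.0
```

Run:
```python
from h import *
x,y,a=DR['D'];print(pose()[0]['tool_pos']);plan(None,(x,y,4,a))
```

```text
[562.41815761 292.97846213 146.83157948]
(563.5, 293.6, 4, 106) [0.003, -0.0007, 0.3571] rz 0.001 d 143 t -0.1
```

Call:
{"name": "play_rows", "arguments": {"series": [[[0.003, -0.0007, 0.08, 0, 0, 0], [0.003, -0.0007, 0.16, 0, 0, 0], [0.003, -0.0007, 0.24, 0, 0, 0], [0.003, -0.0007, 0.3, 0, 0, 0], [0.003, -0.0007, 0.33, 0, 0, 0], [0.003, -0.0007, 0.357, 0, 0, 0], [0.003, -0.0007, 0.357, 0, 0, 0], [0.003, -0.0007, 0.357, 0, 0, 0]]], "fingers": 1}}

```text
clock: 39.17
tool_pos: [564.1, 294.2, 5.2]
eef_rot: [-0.0, 0.99, 0.139, 0.0]
wrist_force: [0.8, -0.9, 0.3]
width: 85.6
gripper_force: 0.0
```

Call:
{"name": "play_rows", "arguments": {"series": [[[0, 0, 0, 0, 0, 0], [0, 0, 0, 0, 0, 0], [0, 0, 0, 0, 0, 0], [0, 0, 0, 0, 0, 0], [0, 0, 0, 0, 0, 0], [0, 0, 0, 0, 0, 0], [0, 0, 0, 0, 0, 0]]], "fingers": -1}}

```text
clock: 39.75
tool_pos: [564.3, 294.9, 6.5]
eef_rot: [-0.0, 0.99, 0.139, 0.001]
wrist_force: [-2.9, -1.7, 9.2]
width: 59.7
gripper_force: 41.0
```

Call:
{"name": "play_rows", "arguments": {"series": [[[0, 0, -0.05, 0, 0, 0], [0, 0, -0.12, 0, 0, 0], [0, 0, -0.22, 0, 0, 0], [0, 0, -0.32, 0, 0, 0], [0, 0, -0.365, 0, 0, 0], [0, 0, -0.365, 0, 0, 0], [0, 0, -0.365, 0, 0, 0]]]}}

```text
clock: 40.33
tool_pos: [563.7, 294.7, 151.7]
eef_rot: [-0.0, 0.99, 0.139, 0.001]
wrist_force: [0.2, -0.4, -2.3]
width: 59.7
gripper_force: 43.6
```

Call:
{"name": "play_rows", "arguments": {"series": [[[-0.007, 0.06, 0, 0, 0, 0], [-0.016, 0.14, 0, 0, 0, 0], [-0.025, 0.22, 0, 0, 0, 0], [-0.035, 0.3, 0, 0, 0, 0], [-0.045, 0.38, 0, 0, 0, 0], [-0.054, 0.46, 0, 0, 0, 0], [-0.061, 0.52, 0, 0, 0, 0], [-0.0664, 0.5625, 0, 0, 0, 0], [-0.0664, 0.5625, 0, 0, 0, 0]]]}}

```text
clock: 41.08
tool_pos: [599.4, 67.9, 148.6]
eef_rot: [0.0, 0.99, 0.138, -0.001]
wrist_force: [0.0, -0.7, -1.0]
width: 59.4
gripper_force: 43.7
```

Run:
```python
from h import *
plan(None,(*BR,150,4.4))
```

```text
(634, -227, 150, 4.4) [-0.1181, 0.7329, -0.0035] rz -0.8729 d 297 t 78.6
```

Call:
{"name": "play_rows", "arguments": {"series": [[[-0.01, 0.05, 0, 0, 0, -0.06], [-0.02, 0.11, 0, 0, 0, -0.13], [-0.03, 0.17, 0, 0, 0, -0.2], [-0.04, 0.24, 0, 0, 0, -0.27], [-0.05, 0.31, 0, 0, 0, -0.34], [-0.06, 0.38, 0, 0, 0, -0.41], [-0.07, 0.45, 0, 0, 0, -0.48], [-0.08, 0.52, 0, 0, 0, -0.56], [-0.09, 0.58, 0, 0, 0, -0.64], [-0.1, 0.64, 0, 0, 0, -0.72], [-0.11, 0.7, 0, 0, 0, -0.8], [-0.118, 0.733, -0.003, 0, 0, -0.873], [-0.118, 0.733, -0.003, 0, 0, -0.873], [-0.118, 0.733, -0.003, 0, 0, -0.873], [-0.118, 0.733, -0.003, 0, 0, -0.873]]]}}

```text
clock: 42.33
tool_pos: [635.1, -222.5, 150.6]
eef_rot: [-0.001, 0.679, 0.734, -0.0]
wrist_force: [0.4, 0.6, -0.9]
width: 59.8
gripper_force: 43.7
```

Run:
```python
from h import *
plan(None,(*BR,80,4.4))
```

```text
(634, -227, 80, 4.4) [-0.0109, -0.0036, 0.1765] rz 0.0005 d 71 t -0.0
```

Call:
{"name": "play_rows", "arguments": {"series": [[[-0.009, -0.0036, 0.04, 0, 0, 0], [-0.009, -0.0036, 0.09, 0, 0, 0], [-0.009, -0.0036, 0.13, 0, 0, 0], [-0.009, -0.0036, 0.155, 0, 0, 0], [-0.009, -0.0036, 0.168, 0, 0, 0], [-0.009, -0.0036, 0.174, 0, 0, 0], [-0.009, -0.0036, 0.174, 0, 0, 0], [-0.009, -0.0036, 0.174, 0, 0, 0]]]}}

```text
clock: 43.0
tool_pos: [634.7, -227.6, 82.9]
eef_rot: [0.001, 0.678, 0.735, 0.0]
wrist_force: [0.2, 0.1, -1.3]
width: 59.8
gripper_force: 43.7
```

Call:
{"name": "play_rows", "arguments": {"series": [[[0, 0, 0.002, 0, 0, 0], [0, 0, 0.004, 0, 0, 0], [0, 0, 0.004, 0, 0, 0]]]}}

```text
clock: 43.25
tool_pos: [634.3, -227.7, 80.8]
eef_rot: [0.0, 0.678, 0.735, 0.0]
wrist_force: [0.5, 0.1, -1.3]
width: 59.3
gripper_force: 43.7
```

Call:
{"name": "play_rows", "arguments": {"series": [[[0, 0, 0.002, 0, 0, 0], [0, 0, 0.004, 0, 0, 0], [0, 0, 0.004, 0, 0, 0]]]}}

```text
clock: 43.5
tool_pos: [634.1, -227.6, 78.7]
eef_rot: [-0.0, 0.678, 0.735, -0.0]
wrist_force: [0.0, 0.6, -0.4]
width: 59.8
gripper_force: 43.7
```

Call:
{"name": "play_rows", "arguments": {"series": [[[0, 0, 0.002, 0, 0, 0], [0, 0, 0.003, 0, 0, 0], [0, 0, 0.003, 0, 0, 0]]]}}

```text
clock: 43.75
tool_pos: [634.2, -227.6, 77.7]
eef_rot: [-0.0, 0.678, 0.735, -0.0]
wrist_force: [-0.4, 0.4, -1.6]
width: 59.7
gripper_force: 43.8
```

Call:
{"name": "play_rows", "arguments": {"series": [[[0, 0, 0.002, 0, 0, 0], [0, 0, 0.002, 0, 0, 0]]]}}

```text
clock: 43.92
tool_pos: [634.3, -227.7, 77.6]
eef_rot: [0.0, 0.678, 0.735, -0.0]
wrist_force: [-2.9, 2.0, 5.8]
width: 59.9
gripper_force: 44.8
```

Call:
{"name": "play_rows", "arguments": {"series": [[[0, 0, 0, 0, 0, 0], [0, 0, 0, 0, 0, 0], [0, 0, 0, 0, 0, 0], [0, 0, 0, 0, 0, 0], [0, 0, 0, 0, 0, 0], [0, 0, 0, 0, 0, 0], [0, 0, -0.05, 0, 0, 0], [0, 0, -0.13, 0, 0, 0], [0, 0, -0.22, 0, 0, 0], [0, 0, -0.32, 0, 0, 0], [0, 0, -0.42, 0, 0, 0], [0, 0, -0.52, 0, 0, 0], [0, 0, -0.6, 0, 0, 0], [0, 0, -0.64, 0, 0, 0], [0, 0, -0.64, 0, 0, 0], [0, 0, -0.64, 0, 0, 0]]], "fingers": 0.95}}

```text
clock: 45.25
tool_pos: [634.3, -227.7, 333.2]
eef_rot: [0.001, 0.678, 0.735, 0.0]
wrist_force: [-0.1, 0.1, -0.5]
width: 83.1
gripper_force: 0.0
```

```bash
cat >> h.py <<'E'
A=-1.494; C0=np.array([562.3,-230.9])
def b2w(x,y): return C0+np.array([np.cos(A)*x-np.sin(A)*y,np.sin(A)*x+np.cos(A)*y])
def w2b(p): d=np.array(p[:2])-C0; return np.array([np.cos(A)*d[0]+np.sin(A)*d[1],-np.sin(A)*d[0]+np.cos(A)*d[1]])
E
python3 - <<'E'
from h import *
s=pose()[0];print(s['tool_pos'],w2b(s['tool_pos']))
plan(None,(*b2w(140,50),335,4.4,'n'),(*b2w(140,50),200,4.4,'n'))
th=np.array([1.9,1.7,1.5,1.3,1.1,.9,.7,.5,.3,.15,.05,0,-.02]); x=62-105*np.cos(th)+6*np.sin(th)+11; z=97+105*np.sin(th)+6*np.cos(th)
for t,a,b in zip(th,x,z): print(t,np.round([a,b,-(a-140)/400,-(b-200)/400],4))
i=bot.snapshot('scene')[:,:,::-1]; j=bot.snapshot('top')[:,:,::-1]
cv2.imwrite('pics/g5.png',np.hstack([cv2.resize(k,None,fx=2,fy=2) for k in (j[65:265,275:475],i[110:310,140:340])]))
E
```

```text
[ 634.29466561 -227.67455078  333.17532361] [ 2.30755026 72.02992858]
(np.float64(622.8935512918811), np.float64(-366.65132243126834), 335, 4.4, 'n') [-0.3441, -0.0561, -0.0046] rz 0.0019 d 139 t -0.2
--
(np.float64(622.8935512918811), np.float64(-366.65132243126834), 200, 4.4, 'n') [0.0, 0.0, 0.3375] rz 0.0 d 135 t 0.0
--
1.9 [1.126232e+02 1.944218e+02 6.840000e-02 1.390000e-02]
1.7 [ 9.247870e+01  2.003517e+02  1.188000e-01 -9.000000e-04]
1.5 [ 7.155760e+01  2.021614e+02  1.711000e-01 -5.400000e-03]
1.3 [5.069400e+01 1.997786e+02 2.233000e-01 6.000000e-04]
1.1 [3.071970e+01 1.932983e+02 2.732000e-01 1.680000e-02]
0.9 [1.24309e+01 1.82979e+02 3.18900e-01 4.26000e-02]
0.7 [-3.443100e+00  1.692319e+02  3.586000e-01  7.690000e-02]
0.5 [-1.626960e+01  1.526052e+02  3.907000e-01  1.185000e-01]
0.3 [-25.5372 133.7616   0.4138   0.1656]
0.15 [-29.9243 118.6236   0.4248   0.2034]
0.05 [-31.5689 108.2403   0.4289   0.2294]
0.0 [-32.     103.       0.43     0.2425]
-0.02 [-32.099  100.8989   0.4302   0.2478]
```

View pics/g5.png

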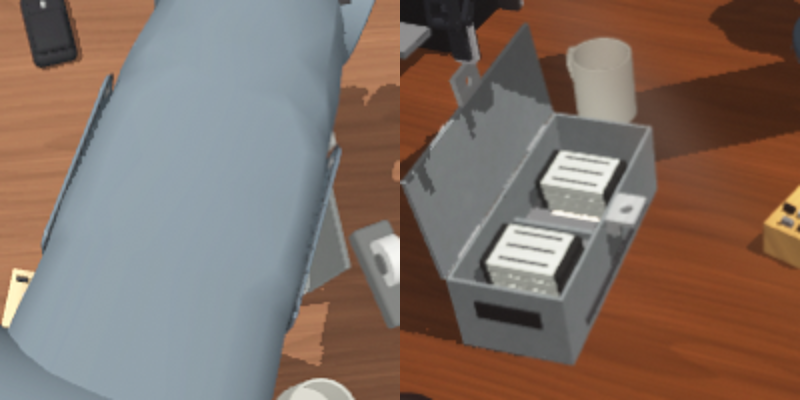

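The scene view shows three drives in each bay, flat and below the rim. Next I close the lid.

Call:
{"name": "play_rows", "arguments": {"series": [[[0, 0, -0.005, 0, 0, 0], [-0.05, -0.01, -0.005, 0, 0, 0], [-0.12, -0.02, -0.005, 0, 0, 0], [-0.2, -0.03, -0.005, 0, 0, 0], [-0.27, -0.045, -0.005, 0, 0, 0], [-0.32, -0.05, -0.005, 0, 0, 0], [-0.344, -0.056, -0.005, 0, 0, 0], [-0.344, -0.056, -0.005, 0, 0, 0], [-0.344, -0.056, -0.005, 0, 0, 0]]], "fingers": -1, "squeeze": 20}}

```text
clock: 46.1
tool_pos: [622.9, -366.0, 334.2]
eef_rot: [-0.001, 0.678, 0.735, 0.0]
wrist_force: [0.1, 0.2, 0.5]
width: 0.2
gripper_force: 0.0
```

Call:
{"name": "play_rows", "arguments": {"series": [[[0, 0, 0.07, 0, 0, 0], [0, 0, 0.15, 0, 0, 0], [0, 0, 0.23, 0, 0, 0], [0, 0, 0.29, 0, 0, 0], [0, 0, 0.325, 0, 0, 0], [0, 0, 0.3375, 0, 0, 0], [0, 0, 0.3375, 0, 0, 0], [0, 0, 0.3375, 0, 0, 0]]]}}

```text
clock: 46.77
tool_pos: [623.5, -365.9, 201.2]
eef_rot: [0.001, 0.678, 0.735, 0.0]
wrist_force: [0.4, -0.1, 0.4]
width: 0.1
gripper_force: 0.0
```

Run:
```python
from h import *
s=pose()[0];print(s['tool_pos'],w2b(s['tool_pos']),s['width'],s['wrist_force'])
```

```text
[ 623.4811715  -365.94856887  201.15213067] [139.34440045  50.63980413] 0.05045916755527564 [ 0.3790693  -0.10517276  0.3709047 ]
```

Call:
{"name": "play_rows", "arguments": {"series": [[[0.035, 0, 0.007, 0, 0, 0], [0.068, 0, 0.014, 0, 0, 0], [0.095, 0, 0.006, 0, 0, 0], [0.119, 0, -0.001, 0, 0, 0], [0.145, 0, -0.004, 0, 0, 0], [0.171, 0, -0.005, 0, 0, 0], [0.197, 0, -0.003, 0, 0, 0], [0.223, 0, 0.001, 0, 0, 0], [0.249, 0, 0.008, 0, 0, 0], [0.273, 0, 0.017, 0, 0, 0], [0.296, 0, 0.029, 0, 0, 0], [0.319, 0, 0.043, 0, 0, 0], [0.339, 0, 0.059, 0, 0, 0], [0.359, 0, 0.077, 0, 0, 0], [0.375, 0, 0.097, 0, 0, 0], [0.391, 0, 0.1185, 0, 0, 0], [0.391, 0, 0.1185, 0, 0, 0]]]}}

```text
clock: 48.18
tool_pos: [609.4, -209.1, 149.9]
eef_rot: [-0.002, 0.678, 0.735, -0.001]
wrist_force: [0.6, 0.4, -0.2]
width: 0.1
gripper_force: 0.0
```

Call:
{"name": "play_rows", "arguments": {"series": [[[0.011, 0, 0.023, 0, 0, 0], [0.023, 0, 0.047, 0, 0, 0], [0.029, 0, 0.066, 0, 0, 0], [0.034, 0, 0.085, 0, 0, 0], [0.036, 0, 0.098, 0, 0, 0], [0.038, 0, 0.111, 0, 0, 0], [0.039, 0, 0.12, 0, 0, 0], [0.039, 0, 0.12, 0, 0, 0]]]}}

```text
clock: 48.85
tool_pos: [608.8, -195.0, 103.6]
eef_rot: [-0.001, 0.678, 0.735, -0.0]
wrist_force: [-0.2, 0.4, 0.7]
width: 0.2
gripper_force: 0.0
```

Call:
{"name": "play_rows", "arguments": {"series": [[[0, 0, 0.003, 0, 0, 0], [0, 0, 0.005, 0, 0, 0], [0, 0, 0.005, 0, 0, 0]]]}}

```text
clock: 49.1
tool_pos: [609.2, -195.3, 103.1]
eef_rot: [0.0, 0.678, 0.735, 0.0]
wrist_force: [-1.2, 1.4, 4.0]
width: 0.1
gripper_force: 1.9
```

Run:
```python
from h import *
i=bot.snapshot('scene')[:,:,::-1]; j=bot.snapshot('top')[:,:,::-1]
cv2.imwrite('pics/scene6.png',i)
cv2.imwrite('pics/g6.png',np.hstack([cv2.resize(k,None,fx=2,fy=2) for k in (j[65:265,275:475],i[110:310,140:340])]))
```

```text
(no output)
```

View pics/g6.png

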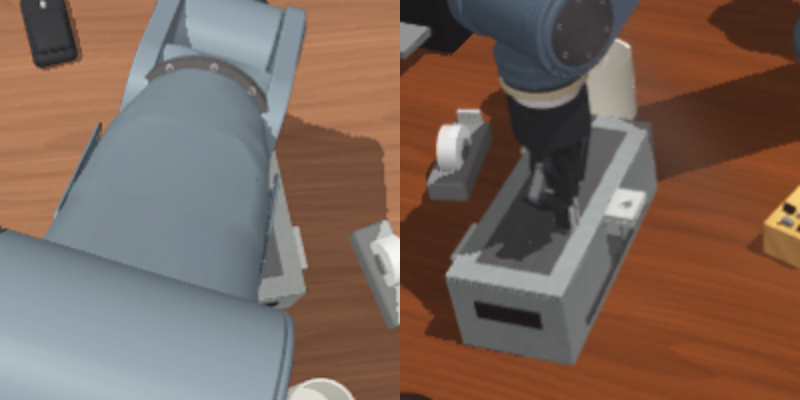

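Call:
{"name": "play_rows", "arguments": {"series": [[[0, 0, 0.003, 0, 0, 0], [0, 0, 0.003, 0, 0, 0], [0, 0, 0.003, 0, 0, 0], [0, 0, -0.05, 0, 0, 0], [0, 0, -0.13, 0, 0, 0], [0, 0, -0.22, 0, 0, 0], [0, 0, -0.25, 0, 0, 0], [0.08, 0, -0.25, 0, 0, 0], [0.18, -0.01, -0.25, 0, 0, 0], [0.28, -0.02, -0.25, 0, 0, 0], [0.38, -0.025, -0.25, 0, 0, 0], [0.48, -0.03, -0.25, 0, 0, 0], [0.58, -0.03, -0.25, 0, 0, 0], [0.68, -0.04, -0.25, 0, 0, 0], [0.78, -0.04, -0.25, 0, 0, 0], [0.87, -0.045, -0.25, 0, 0, 0], [0.94, -0.048, -0.25, 0, 0, 0], [0.969, -0.048, -0.25, 0, 0, 0], [0.969, -0.048, -0.25, 0, 0, 0], [0.969, -0.048, -0.25, 0, 0, 0]]]}}

```text
clock: 50.87
tool_pos: [559.1, 189.5, 202.2]
eef_rot: [0.0, 0.678, 0.735, -0.0]
wrist_force: [-1.1, -0.5, 0.4]
width: -0.2
gripper_force: 0.0
```

Run:
```python
from h import *
s=pose()[0];print(s['tool_pos'])
i=bot.snapshot('scene')[:,:,::-1]; j=bot.snapshot('top')[:,:,::-1]
cv2.imwrite('pics/scene7.png',i);cv2.imwrite('pics/top7.png',j)
r=lambda k:cv2.resize(k,None,fx=4,fy=4,interpolation=cv2.INTER_CUBIC)
a=r(j[145:265,270:370]); b=r(i[180:300,240:340]); print(a.shape,b.shape)
cv2.imwrite('pics/g7.png',np.hstack([a,b]))
```

```text
[559.14832933 189.45481349 202.21878226]
(480, 400, 3) (480, 400, 3)
```

View pics/g7.png

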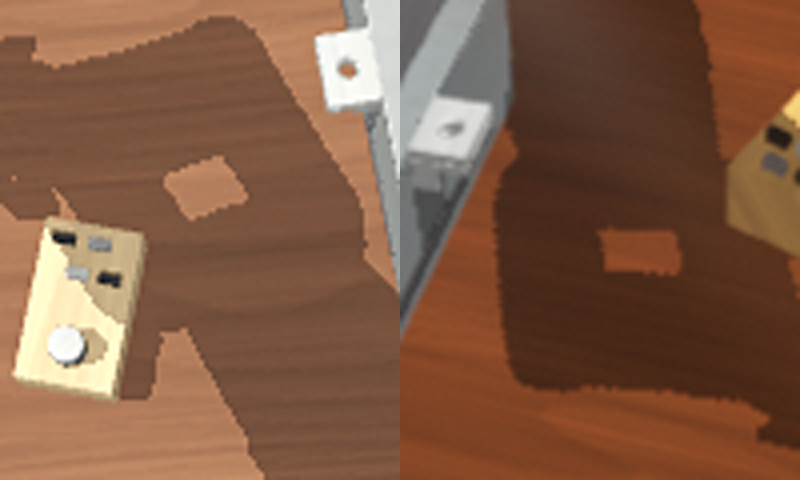

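The lid is closed. The holder has been knocked: the pin head is now at top pixel (286.4,230.9). The tab hole is at top (356.6,161.9) and scene (252.9,211.6).

Run:
```python
from h import *
T=lambda u:(np.array(u,float)+.5)/4-.5+[270,145]
c=plane('top',T([[48,217],[145,233],[15,380]]),45)[:,:2]; print(c.round(1).tolist())
d=c[2]-c[0]; print('long dir',np.degrees(np.arctan2(d[1],d[0])), np.linalg.norm(d),np.linalg.norm(c[1]-c[0]))
t=plane('top',T([67,345]),71)[0]; print('pin top',t)
print('tab',plane('top',T([348,69]),103),tri(T([348,69]),(252.9,211.6)))
s=cv2.imread('pics/scene7.png'); u=proj('scene',t)[0]; print('scene pred',u)
x,y=np.round(u).astype(int); cv2.imwrite('pics/g8.png',cv2.resize(s[y-35:y+35,x-40:x+40],None,fx=6,fy=6,interpolation=cv2.INTER_CUBIC)); print(x-40,y-35)
```

```text
[[495.9, 31.8], [480.7, -26.7], [397.3, 58.2]]
long dir 164.99677390137495 102.00715090142177 60.44437746812607
pin top [411.80668547  23.36076553  71.        ]
tab [[ 556.12015637 -155.40606583  103.        ]] (array([ 555.56554936, -152.95745627,  101.61103797]), np.float64(5.420818292112653))
scene pred [348.68233448 197.78847978]
309 163
```

View pics/g8.png

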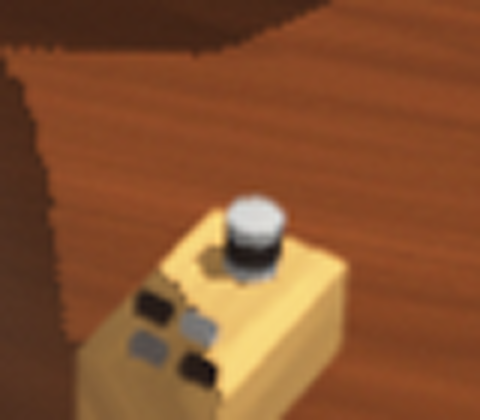

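Run:
```python
from h import *
T=lambda u:(np.array(u,float)+.5)/4-.5+[270,145]
s=(309+256.5/6-.5,163+216.5/6-.5)
print(tri(T([67,345]),s),plane('scene',s,71))
p=(tri(T([67,345]),s)[0][:2]); print(p)
plan(None,(*p,200,75),(*p,110,75))
```

```text
(array([411.37115541,  26.3682748 ,  69.06595947]), np.float64(5.866252037068801)) [[412.73760741  29.68482436  71.        ]]
[411.37115541  26.3682748 ]
(np.float64(411.3711554129029), np.float64(26.368274795509794), 200, 75) [-0.3749, -0.4007, 0.0059] rz -0.7832 d 220 t 70.5
(np.float64(411.3711554129029), np.float64(26.368274795509794), 110, 75) [-0.3749, -0.4007, 0.2309] rz -0.7832 d 238 t 70.5
```

Call:
{"name": "play_rows", "arguments": {"series": [[[-0.04, -0.04, 0, 0, 0, -0.07], [-0.08, -0.08, 0, 0, 0, -0.14], [-0.12, -0.13, 0, 0, 0, -0.21], [-0.16, -0.18, 0, 0, 0, -0.28], [-0.2, -0.23, 0, 0, 0, -0.35], [-0.25, -0.28, 0, 0, 0, -0.42], [-0.3, -0.32, 0, 0, 0, -0.49], [-0.34, -0.36, 0, 0, 0, -0.56], [-0.36, -0.39, 0, 0, 0, -0.63], [-0.375, -0.4, 0, 0, 0, -0.71], [-0.375, -0.4, 0.04, 0, 0, -0.783], [-0.375, -0.4, 0.1, 0, 0, -0.783], [-0.375, -0.4, 0.17, 0, 0, -0.783], [-0.375, -0.4, 0.22, 0, 0, -0.783], [-0.375, -0.4, 0.231, 0, 0, -0.783], [-0.375, -0.4, 0.231, 0, 0, -0.783], [-0.375, -0.4, 0.231, 0, 0, -0.783]]], "fingers": 0.2}}

```text
clock: 52.38
tool_pos: [412.0, 26.9, 110.9]
eef_rot: [0.0, 0.131, 0.991, 0.0]
wrist_force: [0.2, -0.1, 0.1]
width: 51.4
gripper_force: 0.0
```

Run:
```python
from h import *
plan(None,(411.6,26.5,48.5,75))
```

```text
(411.6, 26.5, 48.5, 75) [0.0008, -0.0013, 0.1559] rz -0.0001 d 62 t 0.0
```

Call:
{"name": "play_rows", "arguments": {"series": [[[0.001, -0.001, 0.03, 0, 0, 0], [0.001, -0.001, 0.07, 0, 0, 0], [0.001, -0.001, 0.11, 0, 0, 0], [0.001, -0.001, 0.135, 0, 0, 0], [0.001, -0.001, 0.15, 0, 0, 0], [0.001, -0.001, 0.156, 0, 0, 0], [0.001, -0.001, 0.156, 0, 0, 0]]]}}

```text
clock: 52.97
tool_pos: [411.5, 27.0, 48.2]
eef_rot: [0.0, 0.13, 0.991, 0.0]
wrist_force: [-1.3, -0.6, 1.3]
width: 51.5
gripper_force: 0.0
```

Call:
{"name": "play_rows", "arguments": {"series": [[[0, 0, 0, 0, 0, 0], [0, 0, 0, 0, 0, 0], [0, 0, 0, 0, 0, 0], [0, 0, 0, 0, 0, 0], [0, 0, 0, 0, 0, 0], [0, 0, 0, 0, 0, 0]]], "fingers": -1, "squeeze": 35}}

```text
clock: 53.47
tool_pos: [411.6, 27.2, 48.5]
eef_rot: [0.001, 0.13, 0.991, 0.0]
wrist_force: [-1.7, 0.3, 6.7]
width: 20.9
gripper_force: 33.9
```

Call:
{"name": "play_rows", "arguments": {"series": [[[0, 0, -0.02, 0, 0, 0], [0, 0, -0.05, 0, 0, 0], [0, 0, -0.09, 0, 0, 0], [0, 0, -0.13, 0, 0, 0], [0, 0, -0.18, 0, 0, 0], [0, 0, -0.24, 0, 0, 0], [0, 0, -0.28, 0, 0, 0], [0, 0, -0.3, 0, 0, 0], [0, 0, -0.3, 0, 0, 0]]]}}

```text
clock: 54.22
tool_pos: [411.8, 27.1, 169.4]
eef_rot: [0.002, 0.13, 0.991, 0.0]
wrist_force: [-0.1, -0.2, -0.6]
width: 20.5
gripper_force: 34.3
```

Run:
```python
from h import *
L=tri(((348.5)/4-.5+270,69.5/4-.5+145),(252.9,211.6))[0]; print('lug',L)
plan(None,(L[0]+.6,L[1],172,4.4))
plan(None,(L[0]+.6,L[1],172,75))
```

```text
lug [ 555.56554936 -152.95745627  101.61103797]
(np.float64(556.1655493550496), np.float64(-152.95745626964217), 172, 4.4) [-0.4649, -0.3418, -0.0065] rz 0.7849 d 231 t -70.6
(np.float64(556.1655493550496), np.float64(-152.95745626964217), 172, 75) [-0.4649, -0.3418, -0.0065] rz 0.0005 d 231 t -0.0
```

Call:
{"name": "play_rows", "arguments": {"series": [[[-0.05, -0.04, 0, 0, 0, 0], [-0.11, -0.08, 0, 0, 0, 0], [-0.18, -0.13, 0, 0, 0, 0], [-0.25, -0.18, 0, 0, 0, 0], [-0.32, -0.235, 0, 0, 0, 0], [-0.38, -0.28, 0, 0, 0, 0], [-0.43, -0.315, 0, 0, 0, 0], [-0.46, -0.335, 0, 0, 0, 0], [-0.465, -0.342, 0, 0, 0, 0], [-0.465, -0.342, 0.02, 0, 0, 0], [-0.465, -0.342, 0.02, 0, 0, 0], [-0.465, -0.342, 0.02, 0, 0, 0]]]}}

```text
clock: 55.22
tool_pos: [554.4, -152.0, 158.6]
eef_rot: [-0.001, 0.13, 0.992, 0.0]
wrist_force: [-0.0, -0.4, -1.2]
width: 20.4
gripper_force: 34.4
```

Run:
```python
from h import *
print(pose()[0]['tool_pos'])
i=bot.snapshot('scene')[:,:,::-1]; j=bot.snapshot('top')[:,:,::-1]
cv2.imwrite('pics/scene9.png',i);cv2.imwrite('pics/top9.png',j)
r=lambda k:cv2.resize(k,None,fx=6,fy=6,interpolation=cv2.INTER_CUBIC)
cv2.imwrite('pics/g9.png',np.hstack([r(j[125:205,325:385]),r(i[160:240,220:290])]))
```

```text
[ 554.38663588 -152.03843663  158.62457509]
```

View pics/g9.png

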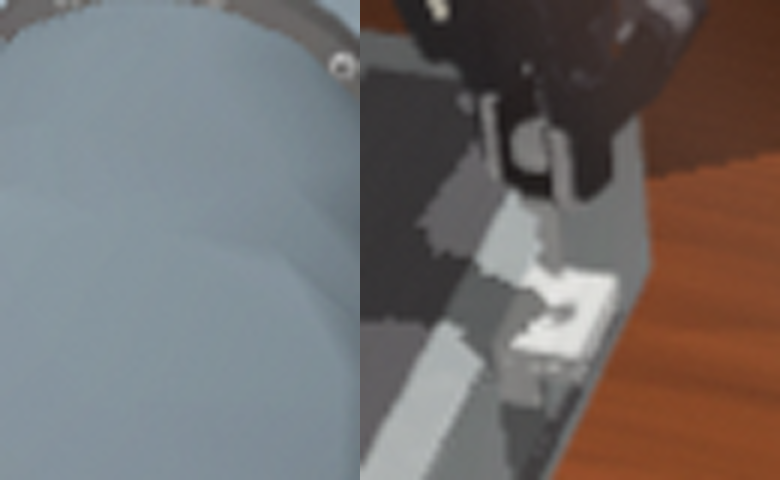

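Run:
```python
from h import *
S=lambda u:(np.array(u,float)-[360,0]+.5)/6-.5+[220,160]
h=plane('scene',S([565,314]),103)[0]; print('hole',h)
print('tip',plane('scene',S([[550,268],[552,270],[554,273]]),110.1))
print('pred tip px at tool xy', (proj('scene',[554.4,-152,110.1])[0]-[220,160]+.5)*6-.5+[360,0], 'hole', (proj('scene',[556.2,-153,103])[0]-[220,160]+.5)*6-.5+[360,0])
i=cv2.imread('pics/scene9.png').astype(int)
print(i[188:210,244:260].mean(2).astype(int))
j=cv2.imread('pics/scene7.png').astype(int); print(j[203:220,244:264].mean(2).astype(int))
```

```text
hole [ 557.04069255 -147.29752768  103.        ]
tip [[ 543.0445129  -158.55866045  110.1       ]
 [ 543.83541997 -157.43651541  110.1       ]
 [ 545.13004726 -156.09654733  110.1       ]]
pred tip px at tool xy [554.17003796 291.53295963] hole [551.17093697 309.22489255]
[[ 32  30  38  69  82  97  91  65 105 123 116  74  40  42  40  41]
 [ 38  31  31  33  32  33  34  43 104 123 118  74  39  40  39  39]
 [ 64  45  34  32  33  34  34  33 101 124 119  77  41  40  39  41]
 [ 98 100  69  36  33  33  33  34 102 126 121  81  45  39  38  46]
 [127 155 118  68  59  52  48  42  97 123 119  88  54  41  53  76]
 [151 172 143 111 106  98  92  84  89 116 120 106  87  72  90 109]
 [160 171 157 138 127 124 124 123 104 112 119 117 115 114 113 113]
 [172 171 170 163 149 135 127 125 122 110 111 115 112 113 111 112]
 [171 171 171 170 169 153 132 127 125 112 110 112 111 113 113 112]
 [172 172 170 169 169 151 131 129 127 114 111 112 111 111 112 113]
 [172 172 171 170 170 146 127 128 127 115 112 112 112 112 113 113]
 [171 171 171 171 170 147 127 128 128 117 113 112 112 111 113 113]
 [172 172 172 171 172 1
[... 1393 characters left out ...]
 180 171
  140 112]
 [197 212 215 216 215 202 191 176 155 139 135 163 206 218 216 199 167 153
  111  97]
 [207 214 216 217 218 201 211 207 170 156 172 196 214 217 212 178 162 135
   94 100]
 [213 215 215 217 218 220 211 204 197 198 211 217 218 215 198 166 153 111
   97  99]
 [215 216 217 217 219 219 221 223 218 215 215 217 217 211 178 162 135  94
  101  91]
 [213 216 217 218 219 220 222 220 217 214 216 218 215 198 166 155 114  99
  102  87]
 [187 197 199 204 211 215 221 219 215 214 217 216 212 178 161 145 106 103
   95  80]
 [127 136 143 155 173 181 191 197 197 202 210 210 195 162 152 121 103 101
   85  76]
 [134 129 128 127 127 128 125 133 141 156 172 176 163 141 133 103 102  94
   78  77]]
```

Run:
```python
from h import *
t=np.array([554.4,-152.0])
print('pred tip/shank',proj('scene',[[*t,119],[*t,125],[*t,137]]).round(2).tolist())
print('pred hole at avg',proj('scene',[555.6,-153,103]).round(2),proj('top',[555.6,-153,103]).round(2))
print('hole scene',plane('scene',(252.8,211.5),103),'top',plane('top',(356.65,161.9),103))
print('shank by scene',plane('scene',(251.1,proj('scene',[*t,125])[0][1]),125))
# hole centroids by darkness within the tab
for n,f,(x0,y0,x1,y1) in(('scene','scene7',(247,207,258,216)),('top','top7',(351,157,362,167))):
    g=cv2.imread(f'pics/{f}.png').mean(2)[y0:y1,x0:x1]; w=np.clip(205-g,0,None); Y,X=np.mgrid[y0:y1,x0:x1]; 
    if n=='top': print(g.astype(int))
    print(n,(w*X).sum()/w.sum(),(w*Y).sum()/w.sum())
```

```text
pred tip/shank [[251.61, 204.99], [251.37, 202.82], [250.91, 198.45]]
pred hole at avg [[251.56 210.94]] [[355.63 162.17]]
hole scene [[ 556.43120728 -149.75935989  103.        ]] top [[ 556.05385585 -155.45856267  103.        ]]
shank by scene [[ 554.57920744 -152.55115844  125.        ]]
scene 253.0980829246545 211.69950958537672
[[246 246 242 244 251 249 248 246 245 245 244]
 [246 247 243 246 252 240 242 245 245 245 244]
 [246 247 244 239 223 201 224 243 244 245 244]
 [247 247 246 218 182 157 172 192 233 244 245]
 [247 247 249 192 139 135 137 165 248 245 245]
 [247 248 250 176 127 131 130 130 200 243 245]
 [248 247 250 217 157 127 129 129 209 245 245]
 [250 247 249 243 221 197 172 228 244 246 245]
 [252 248 249 246 244 247 245 249 249 245 245]
 [240 248 248 245 245 248 251 248 249 245 245]]
top 356.398310591293 161.85997400909682
```

Run:
```python
from h import *
im=cv2.imread('pics/top3.png')
for c in whites('top',im,190,200):
    p=plane('top',c.reshape(-1,2),47.5)[:,:2].astype(np.float32); r=cv2.minAreaRect(p)
    if 440<r[0][0]<530 and r[0][1]<-150: print(np.round(r[0],1),np.round(r[1],1),round(r[2],1))
x=proj('top',[490.8,-236.8,47.5])[0]; print(x); x=x.round().astype(int)
g=im[x[1]-18:x[1]+19:3,x[0]-26:x[0]+27].min(2); print(x); print(g)
```

```text
[ 489.5 -240.3] [71.4 70.2] 5.3
[ 511.9 -169.1] [179.   37.1] 6.5
[390.86688082 191.32648326]
[391 191]
[[130 196 173 109 112 114 114 114 114 113 116 179 174 173 173 173 172 172
  172 172 172 172 171 172 172 172 172 171 172 172 171 171 172 171 172 172
  172 171 172 172 171 171 172 172 170 146 126 126 127 127 127 126 147]
 [126 149 194 152 113 115 115 115 116 115 113 116 180 174 173 173 173 173
  172 172 172 172 171 172 171 171 171 170 171 169 169 167 167 165 169 196
  169 171 171 174 176 177 174 172 173 168 115 127 127 127 128 126 132]
 [127 126 168 191 109 114 116 116 115 116 115 113 114 175 170 168 167 169
  198 223 221 244 255 255 226 216 234 242 250 240 236 234 233 233 234 233
  236 237 237 196  54  56  67 129 176 176 182 125 127 127 128 127 125]
 [128 126 134 191 155 114 118  85  85  94 187 237 238 238 233 234 234 232
  234 235 236 237 239 240 242 242 220 200 199 176 152 151 137 125 123 131
  216 240 240 241 119  59  62  68 128 176 171 146 124 127 128 127 126]
 [128 127 126 165 194 134  45  39  40  43 115 175 243 237 187 124 128 153
  181 182 185 215 236 234 234 233 232 233 236 
[... 1151 characters left out ...]
8 252  77  55  62  96 126 177 169 130 129]
 [ 70  72 110 128 127 126 131 196 176  69  36  42  40  56 173 184 238 236
  236 238 238 237 238 242 244 242 239 240 228 200 176 152 148 159 169 160
  169 240 255 255 255 193 168 175 175 175 175 174 173 173 174 171 111]
 [ 71  71  79 133 130 127 127 163 195 155  65  31  30  35 130 132 146 155
  179 240 255 255 255 241 220 225 234 211 193 186 182 181 180 175 171 171
  171 171 172 172 172 173 173 173 173 173 173 173 172 172 173 177 183]
 [ 74  71  73 123 131 130 127 127 183 192 111 117 117 117 115 116 115 113
  116 177 174 172 174 174 173 174 173 174 174 173 174 174 174 173 173 174
  174 174 173 173 173 173 173 172 173 173 173 172 172 173 173 173 168]]
```

Run:
```python
from h import *
print(plane('scene',[(252.8,211.4),(253.1,211.7)],103)[:,:2])
s=pose()[0];print(s['tool_pos'])
plan(None,(556.4,-149.8,148,75))
```

```text
[[ 556.13397701 -149.88812094]
 [ 556.8270005  -148.89349207]]
[ 555.0177367  -152.27046983  159.57816534]
(556.4, -149.8, 148, 75) [-0.0017, 0.0069, 0.0289] rz 0.0009 d 12 t -0.1
```

Call:
{"name": "play_rows", "arguments": {"series": [[[-0.002, 0.004, 0.01, 0, 0, 0], [-0.002, 0.007, 0.02, 0, 0, 0], [-0.002, 0.007, 0.029, 0, 0, 0], [-0.002, 0.007, 0.029, 0, 0, 0], [-0.002, 0.007, 0.029, 0, 0, 0], [-0.002, 0.007, 0.029, 0, 0, 0]]]}}

```text
clock: 55.82
tool_pos: [557.0, -150.6, 148.1]
eef_rot: [-0.0, 0.13, 0.991, -0.0]
wrist_force: [0.9, 0.1, -0.5]
width: 20.4
gripper_force: 34.4
```

Run:
```python
from h import *
s=pose()[0];print(s['tool_pos'],s['wrist_force'])
i=bot.snapshot('scene')[:,:,::-1]; cv2.imwrite('pics/scene10.png',i)
print('pred tip', proj('scene',[*s['tool_pos'][:2],s['tool_pos'][2]-39.5]))
cv2.imwrite('pics/g10.png',cv2.resize(i[180:230,225:285],None,fx=12,fy=12,interpolation=cv2.INTER_CUBIC))
```

```text
[ 556.97614971 -150.55785846  148.10002111] [ 0.86467572  0.11994902 -0.5088786 ]
pred tip [[252.14155261 209.60092652]]
```

View pics/g10.png

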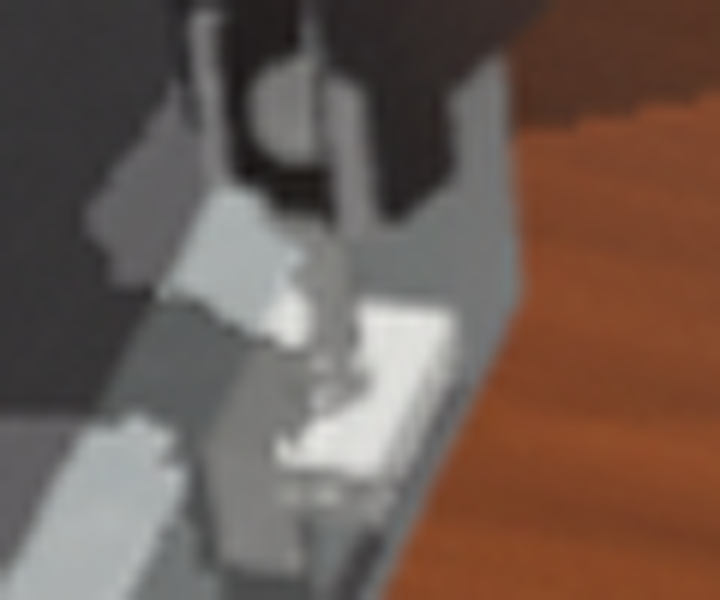

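Call:
{"name": "play_rows", "arguments": {"series": [[[0.001, 0.003, 0, 0, 0, 0], [0.001, 0.003, 0.003, 0, 0, 0], [0.001, 0.003, 0.006, 0, 0, 0], [0.001, 0.003, 0.009, 0, 0, 0], [0.001, 0.003, 0.012, 0, 0, 0], [0.001, 0.003, 0.015, 0, 0, 0], [0.001, 0.003, 0.018, 0, 0, 0], [0.001, 0.003, 0.018, 0, 0, 0]]]}}

```text
clock: 56.53
tool_pos: [557.0, -149.6, 141.0]
eef_rot: [0.0, 0.13, 0.991, -0.0]
wrist_force: [-0.7, -2.5, 1.3]
width: 20.8
gripper_force: 34.6
```

Call:
{"name": "play_rows", "arguments": {"series": [[[0, -0.001, 0.003, 0, 0, 0], [0, -0.001, 0.006, 0, 0, 0], [0, -0.001, 0.009, 0, 0, 0], [0, -0.001, 0.012, 0, 0, 0], [0, -0.001, 0.012, 0, 0, 0]]]}}

```text
clock: 56.95
tool_pos: [556.6, -150.8, 136.0]
eef_rot: [0.0, 0.13, 0.992, -0.001]
wrist_force: [-1.6, -9.4, -1.0]
width: 20.6
gripper_force: 34.7
```

Call:
{"name": "play_rows", "arguments": {"series": [[[0.001, -0.003, 0, 0, 0, 0], [0.001, -0.003, 0, 0, 0, 0], [0.001, -0.003, 0.006, 0, 0, 0], [0.001, -0.003, 0.012, 0, 0, 0], [0.001, -0.003, 0.012, 0, 0, 0]]]}}

```text
clock: 57.37
tool_pos: [556.1, -151.2, 131.0]
eef_rot: [0.0, 0.13, 0.992, -0.0]
wrist_force: [-0.0, -6.5, -1.2]
width: 20.6
gripper_force: 34.7
```

Call:
{"name": "play_rows", "arguments": {"series": [[[0, -0.002, 0.002, 0, 0, 0], [0, -0.002, 0.007, 0, 0, 0], [0, -0.002, 0.013, 0, 0, 0], [0, -0.002, 0.02, 0, 0, 0], [0, -0.002, 0.028, 0, 0, 0], [0, -0.002, 0.035, 0, 0, 0], [0, -0.002, 0.04, 0, 0, 0], [0, -0.002, 0.04, 0, 0, 0]]]}}

```text
clock: 58.03
tool_pos: [555.8, -151.5, 114.7]
eef_rot: [-0.0, 0.13, 0.991, 0.0]
wrist_force: [-0.2, -4.9, -3.6]
width: 20.8
gripper_force: 34.4
```

Call:
{"name": "play_rows", "arguments": {"series": [[[0, -0.002, 0.004, 0, 0, 0], [0, -0.002, 0.008, 0, 0, 0], [0, -0.002, 0.012, 0, 0, 0], [0, -0.002, 0.015, 0, 0, 0], [0, -0.002, 0.015, 0, 0, 0]]]}}

```text
clock: 58.45
tool_pos: [555.5, -151.9, 108.9]
eef_rot: [-0.0, 0.13, 0.991, 0.0]
wrist_force: [0.1, 0.8, 0.2]
width: 20.5
gripper_force: 34.7
```

Call:
{"name": "play_rows", "arguments": {"series": [[[0, 0, 0.003, 0, 0, 0], [0, 0, 0.005, 0, 0, 0], [0, 0, 0.005, 0, 0, 0]]]}}

```text
clock: 58.7
tool_pos: [555.6, -152.2, 107.1]
eef_rot: [-0.0, 0.13, 0.991, 0.0]
wrist_force: [-0.1, -0.2, 0.8]
width: 21.0
gripper_force: 34.7
```

Call:
{"name": "play_rows", "arguments": {"series": [[[0, 0, 0.002, 0, 0, 0], [0, 0, 0.003, 0, 0, 0], [0, 0, 0.003, 0, 0, 0]]]}}

```text
clock: 58.95
tool_pos: [555.8, -152.2, 106.5]
eef_rot: [0.0, 0.13, 0.991, -0.0]
wrist_force: [-1.8, 1.0, 4.6]
width: 20.3
gripper_force: 35.1
```

Call:
{"name": "play_rows", "arguments": {"series": [[[0, 0, 0, 0, 0, 0], [0, 0, 0, 0, 0, 0], [0, 0, 0, 0, 0, 0], [0, 0, 0, 0, 0, 0], [0, 0, 0, 0, 0, 0], [0, 0, 0, 0, 0, 0], [0, 0, -0.05, 0, 0, 0], [0, 0, -0.13, 0, 0, 0], [0, 0, -0.22, 0, 0, 0], [0, 0, -0.32, 0, 0, 0], [0.08, 0.05, -0.35, 0, 0, 0], [0.12, 0.15, -0.35, 0, 0, 0], [0.14, 0.25, -0.35, 0, 0, 0], [0.16, 0.35, -0.35, 0, 0, 0], [0.18, 0.45, -0.35, 0, 0, 0], [0.2, 0.55, -0.35, 0, 0, 0], [0.2, 0.6, -0.35, 0, 0, 0], [0.2, 0.6, -0.35, 0, 0, 0], [0.2, 0.6, -0.35, 0, 0, 0]]], "fingers": 0.2}}

```text
clock: 60.53
tool_pos: [540.3, 101.0, 245.9]
eef_rot: [-0.0, 0.129, 0.992, -0.0]
wrist_force: [0.2, -0.4, 0.1]
width: 51.0
gripper_force: 0.0
```

Run:
```python
from h import *
s=pose()[0];print(s['tool_pos'],s['wrist_force'])
i=bot.snapshot('scene')[:,:,::-1];j=bot.snapshot('top')[:,:,::-1]
cv2.imwrite('pics/scene11.png',i)
for w in ([555.7,-152.5,129],[555.7,-152.5,103]): print(proj('scene',w),proj('top',w))
cv2.imwrite('pics/g11.png',np.hstack([cv2.resize(k,None,fx=4,fy=4) for k in(j[110:220,310:410],i[150:260,210:310])]))
```

```text
[540.25966203 101.02785016 245.93134603] [ 0.19045709 -0.41779532  0.08784288]
[[250.7528206  201.70529899]] [[356.09365395 158.75269088]]
[[251.75452646 211.02160031]] [[355.41580818 162.14819575]]
```

```bash
python3 -c "
from h import *
print(cv2.imread('pics/scene11.png')[194:218,242:262].mean(2).astype(int))"
```

```text
[[101 128 147 115  92  91  90  91  92  92  91  86  80  76  77  76  77  76
   78  78]
 [118 155 127  91  91  90  90  91  92  91  89  81  76  76  76  76  76  77
   77  78]
 [141 165 127  91  92  89  90  91  91  92  85  77  75  76  75  76  76  76
   77  77]
 [156 159 117  91  91  91  89  90  91  90  80  75  76  75  75  76  76  76
   77  77]
 [166 129  92  91  92  90  89  91  90  86  79  76  74  76  75  75  76  76
   77  77]
 [170 127  91  90  91  92  92  95  99  95  91  92  88  80  76  75  76  76
   77  78]
 [170 127  91  92  91  93  99 106 115 116 115 117 113 100  85  78  76  76
   77  76]
 [159 117  91  91  92 101 111 114 115 115 116 116 114 116 102  82  76  77
   76  76]
 [128  91  91  91  95 110 117 116 116 117 117 118 116 117 109  87  75  76
   76  77]
 [128  91  91  91  93 110 119 117 117 118 119 118 119 120 113  87  75  76
   76  77]
 [117  89  89  90  87 104 118 120 119 120 120 122 122 121 110  77  71  76
   76  77]
 [103  89  90  89  80  96 116 122 123 122 122 121 123 117 100  69  81  92
   90  88]
 [115  90  90  91  80  85 108 119 124 126 124 123 121 109  72  63 103 120
  117 
[... 240 characters left out ...]
 104 120
  118 108]
 [ 93  92  94 108 116  83  42  32  32  32  33  32  32  32  38  78 111 118
  114 106]
 [ 92  92  98 113 117  99  69  46  34  33  33  32  43  45  71  95 113 118
  107 105]
 [ 91  92 107 115 118 117 105  86  75  65  69  71  82  86 101 110 115 112
  104  97]
 [ 90  99 112 117 119 118 117 119 123 114 118 122 119 114 113 117 117 105
  103  87]
 [ 93 106 116 118 118 119 120 122 123 122 122 121 121 116 118 118 111 103
   98  73]
 [ 98 113 118 118 118 119 121 121 122 120 117 116 117 120 119 116 105 102
   86  65]
 [107 115 118 119 119 118 121 121 123 122 119 118 119 119 118 112 101 100
   74  67]
 [112 120 121 121 120 121 121 122 123 120 118 117 119 118 116 106 101  95
   72  69]]
```

```bash
python3 -c "
from bench import bot
print(bot.close_job())"
```

```text
the job is handed in; nothing more can be done
None
```

I put all six drives away flat (three per bay), closed the lid and pushed the locking pin home through both tabs. The job is handed in at about 60 s on the robot's clock; the hand-in returned no verdict.

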